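Gauge the right-foot lasts and pair them with their left mates

TASK

Check every right-foot shoe last (those waiting on the white papers) in the stepped gauge, in the colour order blue, green, yellow and, if there is one, red: lower it sole down between the jaws, without forcing, until it stops. A last that passes the green go gap and stops on the red no-go step is sound: stand it on the bench close beside the left last of its own colour, on that last's right-hand side as in a pair of shoes, the balls of the two level and the toes pointing the same way; one that will not enter the green gap, or that drops through both, goes into the grey reject bin. Do not knock over any left last, and leave the jar, the hammer and the tin where they are.

Things in the scene. Friction and masses are not known exactly. Their poses are not given: they have to be found in the camera images.
- blue_left: blue plastic LEFT baby-shoe last (mm): ball 46 wide; 115 long, 75 high, 0.18 kg, sole down. Origin: on the sole under the centre of the ball (widest part, a disc 26 high); x to the toe (tip at x 38, heel end -77), z up. Grip: the cone over the heel, 28 wide across y, x -70 to -18, flat sides z 30 to 75; heel block 34 wide
- green_left: green plastic LEFT baby-shoe last (mm): ball 46 wide; 115 long, 75 high, 0.18 kg, sole down. Origin: on the sole under the centre of the ball (widest part, a disc 26 high); x to the toe (tip at x 38, heel end -77), z up. Grip: the cone over the heel, 28 wide across y, x -70 to -18, flat sides z 30 to 75; heel block 34 wide
- yellow_left: yellow plastic LEFT baby-shoe last (mm): ball 46 wide; 115 long, 75 high, 0.18 kg, sole down. Origin: on the sole under the centre of the ball (widest part, a disc 26 high); x to the toe (tip at x 38, heel end -77), z up. Grip: the cone over the heel, 28 wide across y, x -70 to -18, flat sides z 30 to 75; heel block 34 wide
- red_left: red plastic LEFT baby-shoe last (mm): ball 46 wide; 115 long, 75 high, 0.18 kg, sole down. Origin: on the sole under the centre of the ball (widest part, a disc 26 high); x to the toe (tip at x 38, heel end -77), z up. Grip: the cone over the heel, 28 wide across y, x -70 to -18, flat sides z 30 to 75; heel block 34 wide
- blue_right_1: blue plastic RIGHT baby-shoe last (mm; on a white paper; one or none per colour); ball 36, 46 or 56 wide; 115 long, 75 high, 0.18 kg, sole down. Origin: on the sole under the centre of the ball (widest part, a disc 26 high); x to the toe (tip at x 38, heel end -77), z up. Grip: the cone over the heel, 28 wide across y, x -70 to -18, flat sides z 30 to 75; heel block 34 wide
- blue_right_2: blue plastic RIGHT baby-shoe last (mm; on a white paper; one or none per colour); ball 36, 46 or 56 wide; 115 long, 75 high, 0.18 kg, sole down. Origin: on the sole under the centre of the ball (widest part, a disc 26 high); x to the toe (tip at x 38, heel end -77), z up. Grip: the cone over the heel, 28 wide across y, x -70 to -18, flat sides z 30 to 75; heel block 34 wide
- green_right_1: green plastic RIGHT baby-shoe last (mm; on a white paper; one or none per colour); ball 36, 46 or 56 wide; 115 long, 75 high, 0.18 kg, sole down. Origin: on the sole under the centre of the ball (widest part, a disc 26 high); x to the toe (tip at x 38, heel end -77), z up. Grip: the cone over the heel, 28 wide across y, x -70 to -18, flat sides z 30 to 75; heel block 34 wide
- green_right_2: green plastic RIGHT baby-shoe last (mm; on a white paper; one or none per colour); ball 36, 46 or 56 wide; 115 long, 75 high, 0.18 kg, sole down. Origin: on the sole under the centre of the ball (widest part, a disc 26 high); x to the toe (tip at x 38, heel end -77), z up. Grip: the cone over the heel, 28 wide across y, x -70 to -18, flat sides z 30 to 75; heel block 34 wide
- yellow_right_1: yellow plastic RIGHT baby-shoe last (mm; on a white paper; one or none per colour); ball 36, 46 or 56 wide; 115 long, 75 high, 0.18 kg, sole down. Origin: on the sole under the centre of the ball (widest part, a disc 26 high); x to the toe (tip at x 38, heel end -77), z up. Grip: the cone over the heel, 28 wide across y, x -70 to -18, flat sides z 30 to 75; heel block 34 wide
- red_right_1: red plastic RIGHT baby-shoe last (mm; on a white paper; one or none per colour); ball 36, 46 or 56 wide; 115 long, 75 high, 0.18 kg, sole down. Origin: on the sole under the centre of the ball (widest part, a disc 26 high); x to the toe (tip at x 38, heel end -77), z up. Grip: the cone over the heel, 28 wide across y, x -70 to -18, flat sides z 30 to 75; heel block 34 wide
- red_right_2: red plastic RIGHT baby-shoe last (mm; on a white paper; one or none per colour); ball 36, 46 or 56 wide; 115 long, 75 high, 0.18 kg, sole down. Origin: on the sole under the centre of the ball (widest part, a disc 26 high); x to the toe (tip at x 38, heel end -77), z up. Grip: the cone over the heel, 28 wide across y, x -70 to -18, flat sides z 30 to 75; heel block 34 wide
- gauge: fixed gauge (mm): base 100x120x10, two jaws x -12 to 12 at either side of y 0, 87 over both: green half z 40-70, gap 51; red half z 10-40, gap 41. Origin: base underside centre, z up. Lower a last along x, ball at x=y=0, cone outside the jaws: too wide stops on top (last origin at z 70), sound stops on the red step (40), too narrow on the base (10)
- bin: open grey plastic reject bin fixed to the bench, 188 x 168 x 60 mm outside (x, y, z), walls and floor 4 to 5 mm thick. Origin: centre of its underside, z up
- glue_jar: bystander: amber glass glue jar with black lid, 68 mm across, 85 mm high; origin under its centre
- hammer: bystander: hammer lying on the bench, 260 mm long, 26 mm high; origin under its middle, x along the handle to the head, which is 96 mm across (along y) at x = 117 mm
- polish_tin: bystander, absent in some starts: brass-coloured tin, 80 mm across, 50 mm high; origin under its centre
Things that resemble listed ones, but are neither listed nor needed, are in the scene too. Leave any pink or purple look-alike of the red_right_1 alone. Leave any black look-alike of the green_right_2 alone.

How it is judged:
On the way, in this order (a step that is already met when the one before it is completed fails the run):
1. the blue right last has been lowered, sole down, between the jaws of the gauge until it stops (((x of blue_right_1 in the frame of gauge between -0.02 and 0.02 m and y of blue_right_1 in the frame of gauge between -0.015 and 0.015 m and z of blue_right_1 in the frame of gauge below 0.077 m and angle between blue_right_1's own z axis and vertical below 0.3 rad) or (x of blue_right_2 in the frame of gauge between -0.02 and 0.02 m and y of blue_right_2 in the frame of gauge between -0.015 and 0.015 m and z of blue_right_2 in the frame of gauge below 0.047 m and angle between blue_right_2's own z axis and vertical below 0.3 rad))), for 0.2 s.
2. the green right last has been lowered, sole down, between the jaws of the gauge until it stops (((x of green_right_1 in the frame of gauge between -0.02 and 0.02 m and y of green_right_1 in the frame of gauge between -0.015 and 0.015 m and z of green_right_1 in the frame of gauge below 0.047 m and angle between green_right_1's own z axis and vertical below 0.3 rad) or (x of green_right_2 in the frame of gauge between -0.02 and 0.02 m and y of green_right_2 in the frame of gauge between -0.015 and 0.015 m and z of green_right_2 in the frame of gauge below 0.017 m and angle between green_right_2's own z axis and vertical below 0.3 rad))), for 0.2 s.
3. the yellow right last has been lowered, sole down, between the jaws of the gauge until it stops ((x of yellow_right_1 in the frame of gauge between -0.02 and 0.02 m and y of yellow_right_1 in the frame of gauge between -0.015 and 0.015 m and z of yellow_right_1 in the frame of gauge below 0.047 m and angle between yellow_right_1's own z axis and vertical below 0.3 rad)), for 0.2 s.
4. the red right last has been lowered, sole down, between the jaws of the gauge until it stops (((x of red_right_1 in the frame of gauge between -0.02 and 0.02 m and y of red_right_1 in the frame of gauge between -0.015 and 0.015 m and z of red_right_1 in the frame of gauge below 0.017 m and angle between red_right_1's own z axis and vertical below 0.3 rad) or (x of red_right_2 in the frame of gauge between -0.02 and 0.02 m and y of red_right_2 in the frame of gauge between -0.015 and 0.015 m and z of red_right_2 in the frame of gauge below 0.047 m and angle between red_right_2's own z axis and vertical below 0.3 rad))), for 0.2 s.
At the end, for the whole second after the job is handed in: Sound right lasts stand upright at the right side of their left mates: balls 35 to 125 mm apart across, level within 25 mm, toes the same way within 0.26 rad; the others lie in the bin; left lasts upright; all at rest (x of blue_right_1 in the frame of bin between -0.092 and 0.092 m and y of blue_right_1 in the frame of bin between -0.082 and 0.082 m and z of each of blue_right_1, green_right_2, red_right_1 in the frame of bin below 0.09 m and linear speed of each of blue_right_1, blue_right_2, green_right_1, green_right_2, yellow_right_1, red_right_1, red_right_2 below 0.02 m/s and x of blue_right_2 in the frame of blue_left between -0.025 and 0.025 m and y of blue_right_2 in the frame of blue_left between -0.125 and -0.035 m and y of blue_left in the frame of blue_right_2 above 0.03 m and angle between the x axis of blue_right_2 and the x axis of blue_left, either way round below 0.26 rad and angle between each of blue_right_2, green_right_1, yellow_right_1, red_right_2, blue_left, green_left, yellow_left, red_left's own z axis and vertical below 0.15 rad and height (world z) of each of blue_right_2, green_right_1, yellow_right_1, red_right_2 below 0.01 m and x of green_right_1 in the frame of green_left between -0.025 and 0.025 m and y of green_right_1 in the frame of green_left between -0.125 and -0.035 m and y of green_left in the frame of green_right_1 above 0.03 m and angle between the x axis of green_right_1 and the x axis of green_left, either way round below 0.26 rad and x of green_right_2 in the frame of bin between -0.092 and 0.092 m and y of green_right_2 in the frame of bin between -0.082 and 0.082 m and x of yellow_right_1 in the frame of yellow_left between -0.025 and 0.025 m and y of yellow_right_1 in the frame of yellow_left between -0.125 and -0.035 m and y of yellow_left in the frame of yellow_right_1 above 0.03 m and angle between the x axis of yellow_right_1 and the x axis of yellow_left, either way round below 0.26 rad and x of red_right_1 in the frame of bin between -0.092 and 0.092 m and y of red_right_1 in the frame of bin between -0.082 and 0.082 m and x of red_right_2 in the frame of red_left between -0.025 and 0.025 m and y of red_right_2 in the frame of red_left between -0.125 and -0.035 m and y of red_left in the frame of red_right_2 above 0.03 m and angle between the x axis of red_right_2 and the x axis of red_left, either way round below 0.26 rad); the robot touches nothing.
It fails at once if a left last is knocked over (angle between any of blue_left, green_left, yellow_left, red_left's own z axis and vertical above 0.7 rad).
It fails at once if the jar, the hammer or the tin is pushed out of its place (over 30 mm) (distance of any of glue_jar, hammer, polish_tin from where it was at the start of the episode above 0.03 m).
It fails at once if a last or the gripper is forced against the gauge (over 45 N) (contact force between gauge and anything else above 45 N).
Of blue_right_1, blue_right_2 only 1 to 1 are there at a start; the rules pass over those that are not, and their reading is None.
Of green_right_1, green_right_2 only 1 to 1 are there at a start; the rules pass over those that are not, and their reading is None.
Of red_right_1, red_right_2, polish_tin only 1 to 1 are there at a start; the rules pass over those that are not, and their reading is None.
At some moment in a run one of blue_right_1, blue_right_2, green_right_1, green_right_2, yellow_right_1, blue_left, green_left, yellow_left, red_left may be knocked a few centimetres aside while the robot is not near it.
It also fails if it takes over 210 s, if anything falls off the work surface, if the arm or the gripper's body presses on something with over 40 N, if the wrist force passes 120 N, or if a joint passes its speed limit or range.

ROBOT

A 7-joint arm with a two-finger parallel gripper is mounted at the origin on the work surface. World frame = base frame: x ahead of the robot, y to its left, z up, the work surface at z = 0. Lengths are in m, angles in rad, forces in N, time in s.
With the tool pointing down it reaches from about 0.4 to 0.875 m from the base axis. Payload 19.3 kg.
Tool frame: the origin (TCP) lies between the finger pads; the fingertips stand r.tips_ahead ahead of it and the grasp point (between the pads) lies 2 mm behind it (r.tips_ahead is the distance from the TCP to the fingertips, in m); z points along the fingers, y is the line along which they close (so a half turn about z gives the same grasp; the last joint's range is limited). The gripper opens to 85 mm and grips with 20 to 120 N. Pads are 22 mm wide; open, the fingers measure 114 mm over their backs; the gripper's body (76 mm by 85 mm) begins 54 mm behind the grasp point. The pads swing forward as they close: fully open they stand 13 mm farther back than shut.
Start: joints at [-1.263, 0.521, -0.036, 1.599, 0.021, 1.021, -0.113], TCP at [0.231, 0.581, 0.248] pointing down, gripper open.
Joint ranges: [-2.91, 2.91], [-0.3, 2.13], [-1.5, 1.42], [0.17, 2.43], [-1.26, 4.41], [0.16, 1.93], [-2.52, 2.52]. Speed limits (rad/s): [1.89, 1.89, 2.39, 2.39, 3.01, 3.01, 3.01].

INTERFACE

Orientations are given as a unit quaternion [w, x, y, z].
In Python, from rig import r, imaging, ticket gives the robot as it stands.
- The arm moves only by the tool carry_out, never from a script. Its argument "plan" is a list of rows, each a list of 3 entries, a list of its own where there are three numbers: the opening, from -1 (shut) to 1 (fully open), then the shift along the world's x, y, z in units of 25 mm (1.0 is 25 mm), then the turn, a rotation vector about the world's x, y, z in units of 5 degrees (1.0 is 5 degrees). In form: [[jaw, [x, y, z], [rx, ry, rz]], ...]. A call has 1 to 12 rows; each row is the pose to reach, as a shift and turn from the pose commanded when the call began; what a row does not reach only later rows make up. A row lasts 1/12 s, in which the tool goes at most 41.7 mm and 7.16 degrees, less where a joint would pass 70% of its speed; a pose out of reach is approached as far as the arm can. A call with a gripper value outside its range is refused whole. The fingers move at their own pace and stop on an object; "grip_force" is the grip in N (left out, the last holds). Time passes only in rows, so rows that repeat a pose let the fingers close. It gives the time, the measured TCP pose, the force, the opening and the grip force at its end, in the units of the state.
- r.read_state(): the state, without advancing time (a new reading comes with each control period).
- imaging.get_image(name): name is "scene" or "top" or "wrist"; returns a dict with "color" (384x512x3 uint8, red, green, blue), "fx", "fy", "cx", "cy" (pixels), "eye" and "attitude" of the camera in the world; the wrist camera has in their place "T_tool_cam" (4x4, takes a point from camera to tool coordinates, whose origin is the TCP and whose axes are the flange's). Camera axes: x right, y down, z forward; pixel columns grow to the right and rows downward; lengths in m; the calibration is good to about 2 mm. The wrist camera is an equidistant fisheye: a pixel r from the principal point sees the ray r / f radians off the axis. A picture is of the moment at which its call begins: read the wrist's pose just before it. There is no depth.
- ticket.finish_job(): hands the job in; it is judged then, once.
The state is a dict: "time_s": time; "joint_pos": joint angles; "qvel": joint speeds; "joint_efforts": joint torques, N m; "eef_pos": TCP position; "eef_rot": TCP orientation; "wrist_force": force on the tool from outside, world axes, zero at the start; "ft_torque": the same for the moment, N m; "width": opening from 0.0 (shut) to 1.0 (fully open); "gripper_force": force on a finger pad.
Only numpy, scipy, OpenCV 4.12 (cv2) and the standard library are available. Lean on these libraries where they do the work, as an engineer would, in place of code of your own. Each camera call takes 0.05 s, during which the arm holds its last target. There are 200 camera calls.

## Working session

There is one attempt and no reset: what is moved stays moved. The work goes in short steps, Python scripts to look and compute and a tool call to move; the robot and the scene stay as the last step left them, time stands still between calls to the robot, and variables do not carry over. Pictures are saved under pics/ and viewed, at most 14 in all, crops included, and the job is handed in when it is done.

Besides the shell and the picture viewer there is one more tool, called after "Call:" by a JSON object that holds its "api" and its "payload", one argument or row to a line. carry_out: Moves the arm, as the interface text tells. Its arguments: {"type":"object","properties":{"plan":{"type":"array","items":{"type":"array"}},"grip_force":{"type":"number"}},"required":["plan"]}

```bash
mkdir -p pics; ls
cat > h.py <<'E'
from rig import r, imaging, ticket
import numpy as np, cv2
from scipy.spatial.transform import Rotation as R
def snap(n,name):
    im=imaging.get_image(n); cv2.imwrite('pics/'+name,im['color'][:,:,::-1]); np.save('pics/'+name+'.npy',im,allow_pickle=True); return im
E
python3 - <<'E'
from h import *
print(r.read_state(), r.tips_ahead)
for n in ['top','scene']:
    im=snap(n,n+'0.png'); print({k:v for k,v in im.items() if k!='color'})
E
```

```text
pics
{'time_s': 0.0, 'joint_pos': array([-1.2631702 ,  0.52201727, -0.03635869,  1.59998015,  0.02121458,
        1.02107201, -0.11279217]), 'qvel': array([ 1.95492331e-03, -1.98513393e-03, -1.57697484e-03,  2.77303054e-05,
        9.52040319e-05, -7.33261411e-04,  7.49339194e-04]), 'joint_efforts': array([ 2.66992163e-05, -9.27098250e+01,  1.98014461e+00, -3.69925725e+01,
        1.79141562e-02,  8.20220739e-03, -4.70246800e-05]), 'eef_pos': array([0.23047102, 0.58063339, 0.2477333 ]), 'eef_rot': array([-6.63653589e-05,  1.87775613e-01,  9.82211801e-01, -5.41601044e-04]), 'wrist_force': array([ 0.19022817, -0.11310765, -0.73065763]), 'ft_torque': array([-0.00608346,  0.0174178 ,  0.0377465 ]), 'gripper_force': 0.0, 'width': 0.9960757936509672} 0.017
{'fx': 489.2829834363058, 'fy': 489.2829834363058, 'cx': 259.47863393846177, 'cy': 182.33720484808015, 'eye': array([ 0.42942323, -0.02011827,  1.70137033]), 'attitude': array([ 0.02572958, -0.7045258 ,  0.7088877 , -0.0214386 ])}
{'fx': 417.1067919779488, 'fy': 417.1067919779488, 'cx': 259.8126375059616, 'cy': 193.9895389782176, 'eye': array([ 1.26516508, -0.29550569,  0.97372963]), 'attitude': array([-0.28488592,  0.78379222,  0.51676422, -0.1935575 ])}
```

Run:
```python
import cv2
a=cv2.imread('pics/top0.png'); cv2.imwrite('pics/top0b.png',cv2.resize(a,(800,600),interpolation=cv2.INTER_CUBIC))
```

```text
(no output)
```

View pics/top0b.png

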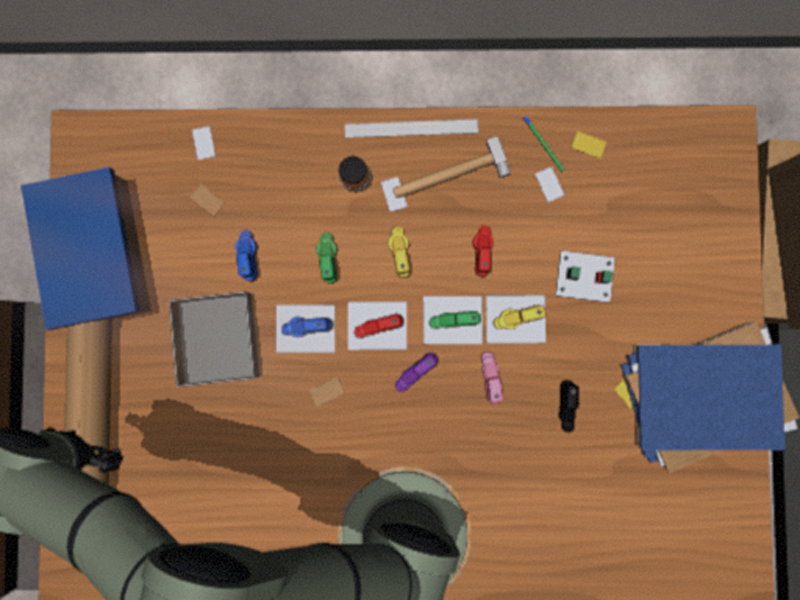

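View pics/scene0.png

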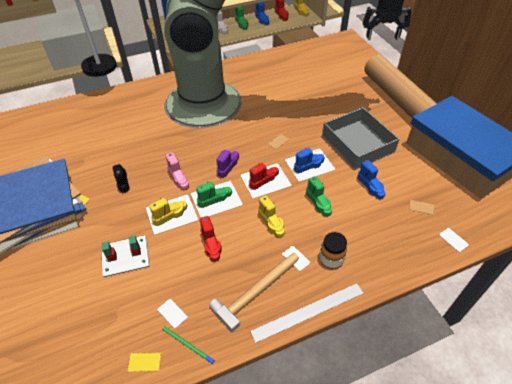

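Top view (800×600 version):
- **Left lasts:** blue (246,255), green (327,257), yellow (399,251) and red (484,250).
- **Right lasts on papers:** blue (306,327), red (378,325), green (455,320) and yellow (519,318).
- **Fixtures and bystanders:** gauge (585,277), bin (214,338), jar (353,173) and hammer (450,172). There is no tin.

Could be taken for a wanted right last: purple (416,372) and pink (492,378) for red, black (569,405) for green, and the lefts of each colour. I choose the four on the white papers and will check them in one crop.

```bash
cat >> h.py <<'E'
def T(im):
    q=im['attitude']; return R.from_quat(q,scalar_first=True).as_matrix(), im['eye']
def proj(im,P):
    A,e=T(im); c=(np.atleast_2d(P)-e)@A
    return np.c_[im['fx']*c[:,0]/c[:,2]+im['cx'], im['fy']*c[:,1]/c[:,2]+im['cy']]
def back(im,uv,z):
    A,e=T(im); uv=np.atleast_2d(uv); d=np.c_[(uv[:,0]-im['cx'])/im['fx'],(uv[:,1]-im['cy'])/im['fy'],np.ones(len(uv))]@A.T
    return e+d*((z-e[2])/d[:,2])[:,None]
def hull(im,pts,S=4):
    uv=(proj(im,pts)*S+S/2-0.5); return cv2.convexHull(np.round(uv*16).astype(np.int32).reshape(-1,1,2))
def box(x0,x1,y0,y1,z0,z1): return np.array([[x,y,z] for x in(x0,x1) for y in(y0,y1) for z in(z0,z1)])/1000.
def disc(cx,cy,rr,z0,z1): 
    t=np.linspace(0,2*np.pi,24,False); return np.concatenate([np.c_[cx+rr*np.cos(t),cy+rr*np.sin(t),0*t+z] for z in(z0,z1)])/1000.
E
python3 - <<'E'
from h import *
a=cv2.imread('pics/top0.png'); s=cv2.imread('pics/scene0.png')
t=cv2.resize(a[180:235,170:400],(800,190),interpolation=cv2.INTER_CUBIC)
u=cv2.resize(s[140:270,90:400],(800,336),interpolation=cv2.INTER_CUBIC)
cv2.imwrite('pics/m1.png',np.vstack([t,u]))
im=np.load('pics/top0.png.npy',allow_pickle=True).item()
k=512/800
for n,p,z in [('bl',(246,255),.03),('gl',(327,257),.03),('yl',(399,251),.03),('rl',(484,250),.03),('br',(306,327),.03),('rr',(378,325),.03),('gr',(455,320),.03),('yr',(519,318),.03),('gauge',(585,277),.01),('bin',(214,338),.06)]:
    print(n,back(im,np.array(p)*k,z).round(3)[0])
hsv=cv2.cvtColor(im['color'],cv2.COLOR_RGB2HSV)
for p in [(246,245),(327,245),(399,240),(484,240),(573,272),(604,277),(492,378)]:
    print(p,hsv[int(p[1]*k),int(p[0]*k)])
E
```

```text
bl [0.609 0.34  0.03 ]
gl [0.604 0.162 0.03 ]
yl [0.616 0.003 0.03 ]
rl [ 0.617 -0.183  0.03 ]
br [0.45  0.208 0.03 ]
rr [0.454 0.05  0.03 ]
gr [ 0.464 -0.118  0.03 ]
yr [ 0.467 -0.258  0.03 ]
gauge [ 0.557 -0.408  0.01 ]
bin [0.428 0.401 0.06 ]
(246, 245) [111 166 167]
(327, 245) [ 59 107 131]
(399, 240) [ 23 161 193]
(484, 240) [  0 201 169]
(573, 272) [ 74 108 116]
(604, 277) [ 77 119  86]
(492, 378) [168  90 142]
```

View pics/m1.png

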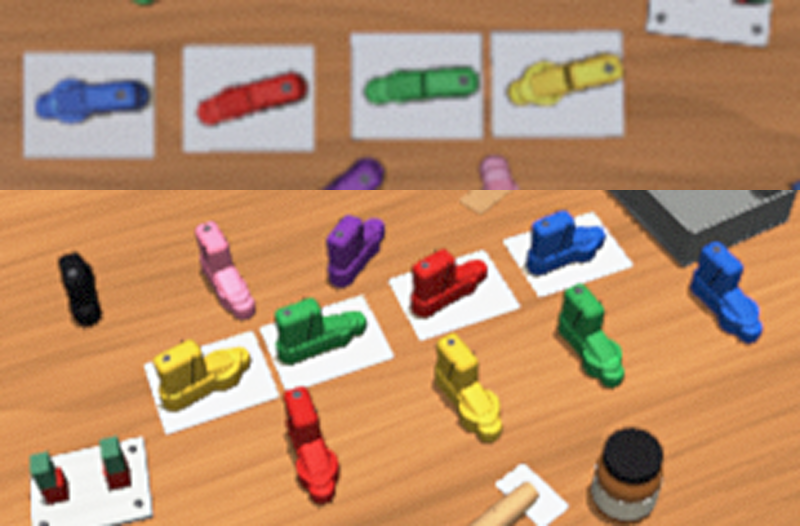

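The crop confirms the four right lasts on papers, all toes towards +y. Red and green look narrow, blue and yellow wider. Now I'll fit poses using both cameras.

```bash
cat >> h.py <<'E'
from scipy.optimize import minimize
HS={'b':((100,90,30),(125,255,255)),'g':((45,60,25),(85,255,255)),'y':((19,105,60),(34,255,255)),'r':((-6,140,50),(6,255,255))}
def mask(im,c):
    h=cv2.cvtColor(im['color'],cv2.COLOR_RGB2HSV).astype(int)
    if c=='r': h[...,0]=np.where(h[...,0]>170,h[...,0]-180,h[...,0])
    lo,hi=HS[c]; return np.all((h>=lo)&(h<=hi),axis=2)
def parts(w,ty): return [np.r_[disc(0,0,w/2,0,26)],np.r_[disc(25,ty,13,0,20),disc(5,0,14,0,20)],np.r_[box(-77,0,-17,17,0,30)],box(-70,-18,-14,14,30,75)]
def fit(ims,c,x0,yaw0,side,z=0.0,w=None,cam=None):
    """side +1 = toe leaning to +y; returns x,y,yaw(deg),w,cost"""
    rois=[]
    for im in ims:
        P=np.array([x0[0],x0[1],z])+[[a,b,h] for a in(-.11,.11) for b in(-.11,.11) for h in(0,.08)]
        uv=proj(im,P); a0,b0=np.floor(uv.min(0)).astype(int); a1,b1=np.ceil(uv.max(0)).astype(int)
        a0,b0=max(a0,0),max(b0,0); m=mask(im,c)[b0:b1,a0:a1]
        # keep component nearest to x0
        n,l,st,ce=cv2.connectedComponentsWithStats(m.astype(np.uint8),connectivity=8)
        u0=proj(im,[x0[0],x0[1],z+.03])[0]-[a0,b0]
        k=1+np.argmin([np.hypot(*(ce[i]-u0))-(st[i,4]>40)*1000 for i in range(1,n)])
        rois.append((im,(l==k).astype(np.float32),a0,b0))
    S=4
    def cost(p):
        A=R.from_euler('z',p[2],degrees=True).as_matrix(); t=0
        for im,m,a0,b0 in rois:
            g=np.zeros((m.shape[0]*S,m.shape[1]*S),np.uint8)
            for q in parts(p[3] if w is None else w,side*3):
                uv=proj(im,q@A.T+[p[0],p[1],z])-[a0,b0]
                cv2.fillConvexPoly(g,cv2.convexHull(np.round((uv*S+S/2-.5)*16).astype(np.int32).reshape(-1,1,2)),255,shift=4)
            f=cv2.resize(g,m.shape[::-1],interpolation=cv2.INTER_AREA)/255.
            t+=np.abs(f-m).sum()/m.sum()
        return t/len(rois)
    best=None
    for d in (-15,0,15):
        s=np.array([x0[0],x0[1],yaw0+d,46.]); sim=np.vstack([s,s+[.015,0,0,0],s+[0,.015,0,0],s+[0,0,10,0],s+[0,0,0,8]])
        o=minimize(cost,s,method='Nelder-Mead',options=dict(initial_simplex=sim,xatol=1e-4,fatol=1e-4,maxiter=400))
        if best is None or o.fun<best.fun: best=o
    return np.r_[best.x,best.fun]
def rect(im,x0,z,f,rad=.13):
    """min-area rectangle (world) of pixels satisfying f(hsv), near x0 at height z"""
    h=cv2.cvtColor(im['color'],cv2.COLOR_RGB2HSV); m=f(h).astype(np.uint8)
    v,u=np.nonzero(m); P=back(im,np.c_[u,v],z)[:,:2]; ok=np.hypot(*(P-x0).T)<rad
    mm=np.zeros_like(m); mm[v[ok],u[ok]]=1
    n,l,st,_=cv2.connectedComponentsWithStats(mm); k=1+np.argmax(st[1:,4]); v,u=np.nonzero(l==k)
    P=back(im,np.c_[u,v],z)[:,:2]; return cv2.minAreaRect((P*1000).astype(np.float32))
E
python3 - <<'E'
from h import *
t,s=[np.load(f'pics/{n}0.png.npy',allow_pickle=True).item() for n in('top','scene')]
for n,c,x,y,sd in [('bl','b',(.63,.34),0,-1),('gl','g',(.63,.162),0,-1),('yl','y',(.63,.003),0,-1),('rl','r',(.63,-.183),0,-1),('br','b',(.45,.225),90,1),('rr','r',(.45,.065),90,1),('gr','g',(.46,-.1),90,1),('yr','y',(.46,-.24),90,1)]:
    for nm,I in (('top',[t]),('scn',[s]),('both',[t,s])): print(n,nm,fit(I,c,x,y,sd).round(4))
for nm,I in (('top',t),('scn',s)):
    print('gauge',nm,rect(I,np.array([.557,-.408]),.01,lambda h:(h[...,1]<45)&(h[...,2]>110),.1))
k=.64
print('bin',back(t,np.array([(171,301),(249,292),(257,377),(178,385)])*k,.06).round(3))
E
```

```text
bl top [ 0.6314  0.3452 11.7291 39.912   0.2465]
bl scn [ 0.6297  0.3489  3.3748 40.6168  0.2175]
bl both [ 0.632   0.3465  7.1452 38.3644  0.2579]
gl top [ 0.6266  0.1662  8.5234 38.9819  0.2352]
gl scn [ 0.6259  0.1696  1.9436 39.4892  0.24  ]
gl both [ 0.6268  0.1673  5.8737 40.11    0.2694]
yl top [6.36800e-01 6.40000e-03 9.64220e+00 4.56641e+01 1.44100e-01]
yl scn [6.37800e-01 1.08000e-02 7.80980e+00 4.30373e+01 1.80200e-01]
yl both [6.37600e-01 7.90000e-03 9.76050e+00 4.55981e+01 2.02400e-01]
rl top [ 0.6394 -0.1819 -4.1891 42.3904  0.2467]
rl scn [ 0.6371 -0.1777 -4.47   41.5777  0.1949]
rl both [ 0.64   -0.1801 -3.8743 40.8952  0.2503]
br top [ 0.4522  0.2308 91.2329 39.8087  0.322 ]
br scn [  0.4505   0.2349 101.9619  35.5643   0.2333]
br both [ 0.4511  0.234  99.4354 37.3035  0.295 ]
rr top [4.497000e-01 7.020000e-02 1.040419e+02 2.654520e+01 4.665000e-01]
rr scn [4.446000e-01 7.500000e-02 1.133645e+02 3.062330e+01 3.147000e-01]
rr both [4.462000e-01 7.380000e-02 1.105558e+02 3.167200e+01 4.098000e-01]
gr top [ 4.64200e-01 -9.36000e-02  9.55912e+01  2.97089e+01  2.81800e-01]
gr scn [ 4.614000e-01 -9.150000e-02  1.016056e+02  2.235870e+01  2.586000e-01]
gr both [ 4.64400e-01 -9.42000e-02  9.57525e+01  2.94312e+01  2.81400e-01]
yr top [  0.4663  -0.2376 102.9437  39.5132   0.255 ]
yr scn [  0.4662  -0.2329 106.1322  35.1068   0.2233]
yr both [  0.4664  -0.2356 104.3408  37.7486   0.2497]
gauge top ((559.8570556640625, -406.89581298828125), (121.2080078125, 100.08330535888672), 82.43547058105469)
gauge scn ((563.2860717773438, -404.04412841796875), (120.05841827392578, 103.61244201660156), 82.11585235595703)
bin [[0.508 0.494 0.06 ]
 [0.526 0.326 0.06 ]
 [0.344 0.308 0.06 ]
 [0.328 0.477 0.06 ]]
```

Measured poses agree with the reach and the known sizes: the gauge plate reads 121×100 mm. I'm moving above the blue right last's cone.

Call:
{"api": "carry_out", "payload": {
  "plan": [
    [1,[9,-15.6,-1],[0,0,-12]],
    [1,[9,-15.6,-1],[0,0,-12]],
    [1,[9,-15.6,-1],[0,0,-12]],
    [1,[9,-15.6,-1],[0,0,-12]],
    [1,[9,-15.6,-1],[0,0,-12]],
    [1,[9,-15.6,-1],[0,0,-12]],
    [1,[9,-15.6,-1],[0,0,-12]],
    [1,[9,-15.6,-1],[0,0,-12]],
    [1,[9,-15.6,-1],[0,0,-12]],
    [1,[9,-15.6,-1],[0,0,-12]],
    [1,[9,-15.6,-1],[0,0,-12]],
    [1,[9,-15.6,-1],[0,0,-12]]
  ],
  "grip_force": 40
}}

```text
time_s: 1.1
eef_pos: [0.4581, 0.1846, 0.2232]
eef_rot: [0.001, 0.657, 0.754, -0.001]
wrist_force: [-0.4, -1.0, -0.7]
width: 1.001
gripper_force: 0.0
```

Call:
{"api": "carry_out", "payload": {
  "plan": [
    [1,[0,0,0],[0,0,0]],
    [1,[0,0,0],[0,0,0]],
    [1,[0,0,0],[0,0,0]],
    [1,[0,0,0],[0,0,0]],
    [1,[0,0,0],[0,0,0]]
  ]
}}

```text
time_s: 1.52
eef_pos: [0.4552, 0.1917, 0.2233]
eef_rot: [-0.0, 0.653, 0.757, -0.0]
wrist_force: [-0.2, 0.3, 0.2]
width: 0.994
gripper_force: 0.0
```

```bash
cat >> h.py <<'E'
def wpose():
    s=r.read_state(); return R.from_quat(s['eef_rot'],scalar_first=True).as_matrix(), s['eef_pos']
def wrist(name):
    A,p=wpose(); im=snap('wrist',name); M=im['T_tool_cam']
    return im, A@M[:3,:3], p+A@M[:3,3]
def wback(W,uv,z):
    im,A,e=W; d=np.atleast_2d(uv)-[im['cx'],im['cy']]; rr=np.hypot(*d.T); th=rr/im['fx']
    v=np.c_[d*(np.sin(th)/np.maximum(rr,1e-9))[:,None],np.cos(th)]@A.T
    return e+v*((z-e[2])/v[:,2])[:,None]
def wproj(W,P):
    im,A,e=W; c=(np.atleast_2d(P)-e)@A; rho=np.hypot(c[:,0],c[:,1]); th=np.arctan2(rho,c[:,2])
    return c[:,:2]*(im['fx']*th/np.maximum(rho,1e-9))[:,None]+[im['cx'],im['cy']]
E
python3 - <<'E'
from h import *
s=r.read_state(); print(s['time_s'],s['eef_pos'],s['eef_rot'],s['joint_pos'].round(2))
W=wrist('w1.png'); print(W[0]['T_tool_cam'].round(3),W[0]['fx'],W[0]['cx'],W[0]['cy'],W[1].round(2),W[2].round(3))
print(wproj(W,[.456,.189,.075]))
E
```

```text
1.5167 [0.45519285 0.19171498 0.22327915] [-7.64666114e-05  6.53154102e-01  7.57225008e-01 -7.40825699e-06] [-0.75  0.36  0.3   1.98 -0.14  0.82 -0.23]
[[ 0.    -0.96  -0.279  0.071]
 [ 1.     0.001 -0.001  0.   ]
 [ 0.001 -0.279  0.96  -0.125]
 [ 0.     0.     0.     1.   ]] 297.3186396354542 254.21917176282108 192.18021421889526 [[ 0.99  0.14  0.04]
 [ 0.15 -0.95 -0.28]
 [-0.    0.28 -0.96]] [0.445 0.262 0.349]
[[254.57609564 186.76899753]]
```

View pics/w1.png

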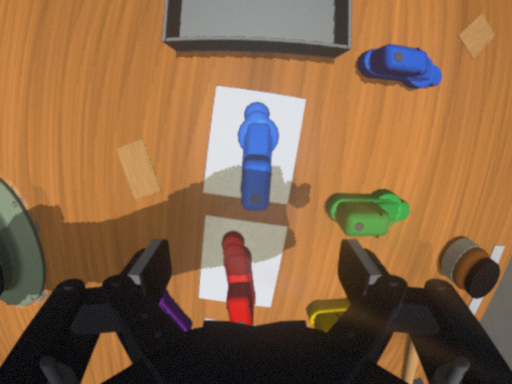

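The wrist view shows the blue right last lying between the fingers: ball at (258,135), cone heel at (256,205), toe up at (257,108). I'll extend the fit to this camera.

```bash
python3 - <<'E'
s=open('h.py').read()
s=s.replace("def proj(im,P):\n","def proj(im,P):\n    if isinstance(im,tuple): return wproj(im,P)\n").replace("def mask(im,c):\n","def mask(im,c):\n    if isinstance(im,tuple): im=im[0]\n")
s=s.replace("def back(im,uv,z):\n","def back(im,uv,z):\n    if isinstance(im,tuple): return wback(im,uv,z)\n")
s=s.replace("def wrist(name):","def wload(name,A,p):\n    im=np.load('pics/'+name+'.npy',allow_pickle=True).item(); M=im['T_tool_cam']; return im, A@M[:3,:3], p+A@M[:3,3]\ndef wrist(name):")
s=s.replace("    return im, A@M[:3,:3], p+A@M[:3,3]\ndef wback","    np.save('pics/'+name+'.pose.npy',np.c_[A,p]); return im, A@M[:3,:3], p+A@M[:3,3]\ndef wback")
open('h.py','w').write(s)
E
python3 - <<'E'
from h import *
A,p=wpose(); W=wload('w1.png',A,p)
f=fit([W],'b',(.45,.233),95,1); print(f.round(4))
m=mask(W,'b'); o=W[0]['color'][:,:,::-1].copy(); 
Q=R.from_euler('z',f[2],degrees=True).as_matrix()
for q in parts(f[3],3):
    cv2.polylines(o,[cv2.convexHull(np.round(proj(W,q@Q.T+[f[0],f[1],0])).astype(np.int32).reshape(-1,1,2))],True,(0,255,255),1)
c=np.hstack([o[90:220,200:320],np.repeat(255*m[90:220,200:320,None].astype(np.uint8),3,2)])
cv2.imwrite('pics/c1.png',cv2.resize(c,None,fx=3,fy=3,interpolation=cv2.INTER_NEAREST))
E
```

```text
[ 0.453   0.2336 96.9023 43.3809  0.1825]
```

View pics/c1.png

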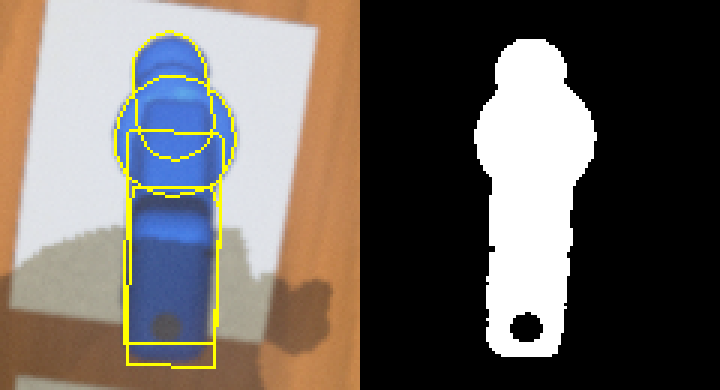

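Fit matches: ball at (0.453, 0.234), yaw 97°, ball about 46 wide. Descend, grip and lift.

Call:
{"api": "carry_out", "payload": {
  "plan": [
    [1,[0.1,0,-1.2],[0,0,0]],
    [1,[0.1,0,-2.6],[0,0,0]],
    [1,[0.1,0,-4],[0,0,0]],
    [1,[0.1,0,-5.2],[0,0,0]],
    [1,[0.1,0,-6.2],[0,0,0]],
    [1,[0.1,0,-6.7],[0,0,0]],
    [1,[0.1,0,-6.7],[0,0,0]],
    [-1,[0.1,0,-6.7],[0,0,0]],
    [-1,[0.1,0,-6.7],[0,0,0]],
    [-1,[0.1,0,-6.7],[0,0,0]],
    [-1,[0.1,0,-6.7],[0,0,0]],
    [-1,[0.1,0,-6.7],[0,0,0]]
  ],
  "grip_force": 40
}}

```text
time_s: 2.57
eef_pos: [0.4584, 0.1913, 0.0566]
eef_rot: [0.0, 0.654, 0.757, 0.001]
wrist_force: [-1.5, 0.6, 11.2]
width: 0.325
gripper_force: 43.1
```

Call:
{"api": "carry_out", "payload": {
  "plan": [
    [-1,[0,0,0],[0,0,0]],
    [-1,[0,0,0],[0,0,0]],
    [-1,[0,0,0],[0,0,0]],
    [-1,[0,0,0.5],[0,0,0]],
    [-1,[0,0,1.5],[0,0,0]],
    [-1,[0,0,3],[0,0,0]],
    [-1,[0,0,4.5],[0,0,0]],
    [-1,[0,0,5.5],[0,0,0]],
    [-1,[0,0,6],[0,0,0]],
    [-1,[0,0,6],[0,0,0]]
  ]
}}

```text
time_s: 3.4
eef_pos: [0.4591, 0.1915, 0.2089]
eef_rot: [0.001, 0.654, 0.757, 0.002]
wrist_force: [1.2, 0.4, -0.6]
width: 0.322
gripper_force: 41.9
```

Call:
{"api": "carry_out", "payload": {
  "plan": [
    [-1,[0,-0.5,1.6],[0,0,-1.4]],
    [-1,[0.2,-2,1.6],[0,0,-2.8]],
    [-1,[0.5,-3.5,1.6],[0,0,-4.2]],
    [-1,[0.7,-5,1.6],[0,0,-5.6]],
    [-1,[0.9,-6.5,1.6],[0,0,-7]],
    [-1,[1,-8,1.6],[0,0,-8.4]],
    [-1,[1.2,-9.5,1.6],[0,0,-9.8]],
    [-1,[1.4,-11,1.6],[0,0,-11.2]],
    [-1,[1.5,-12.5,1.6],[0,0,-12.6]],
    [-1,[1.6,-14,1.6],[0,0,-14]],
    [-1,[1.7,-15.5,1.6],[0,0,-15.4]],
    [-1,[1.8,-17,1.6],[0,0,-16.8]]
  ]
}}

```text
time_s: 4.4
eef_pos: [0.5026, -0.2358, 0.2451]
eef_rot: [-0.0, 0.993, 0.122, -0.0]
wrist_force: [-0.0, 0.4, -1.0]
width: 0.323
gripper_force: 41.8
```

Call:
{"api": "carry_out", "payload": {
  "plan": [
    [-1,[0.2,-1.5,0],[0,0,-1.4]],
    [-1,[0.4,-3,0],[0,0,-2.8]],
    [-1,[0.6,-4.5,0],[0,0,-4]],
    [-1,[0.6,-6,0],[0,0,-4.4]],
    [-1,[0.6,-6.6,0],[0,0,-4.4]],
    [-1,[0.6,-6.6,0],[0,0,-4.4]],
    [-1,[0.6,-6.6,0],[0,0,-4.4]],
    [-1,[0.6,-6.6,0],[0,0,-4.4]],
    [-1,[0.6,-6.6,0],[0,0,-4.4]],
    [-1,[0.6,-6.6,0],[0,0,-4.4]]
  ]
}}

```text
time_s: 5.23
eef_pos: [0.5185, -0.398, 0.2457]
eef_rot: [-0.0, 0.998, -0.066, 0.0]
wrist_force: [0.3, 0.4, -0.8]
width: 0.322
gripper_force: 41.9
```

Run:
```python
from h import *
s=r.read_state(); print(s['time_s'],s['eef_pos'],s['eef_rot'],s['joint_pos'].round(2),s['width'])
W=wrist('w2.png')
f=fit([W],'b',(.56,-.406),-7.6,-1,z=s['eef_pos'][2]-.056); print('held',f.round(4))
print(wproj(W,[[.5615,-.4055,.01]]))
try: print(rect(W[0] and W,np.array([.56,-.405]),.01,lambda h:(h[...,1]<45)&(h[...,2]>110),.1))
except Exception as e: print(e)
```

```text
5.2333 [ 0.51854997 -0.39796347  0.24573506] [-2.67954814e-04  9.97823135e-01 -6.59462773e-02  9.46215190e-05] [ 0.1   0.7   0.79  1.55 -0.54  1.12 -0.7 ] 0.32229443289965304
held [ 0.5612 -0.4035 -7.5618 43.7938  0.1656]
[[256.13533588 130.47316892]]
tuple indices must be integers or slices, not str
```

View pics/w2.png

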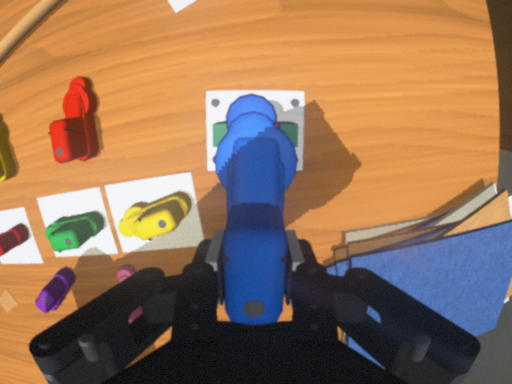

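The wrist view shows the held blue last with its ball at (256,155), centred over the gauge plate (edges u≈207 and 304). Green jaws show on both sides at u≈218 and 292. I'll measure the plate edges precisely.

```bash
cat >> h.py <<'E'
def gauge_w(W,g0,yaw):
    """gauge centre from plate outline in wrist picture: white-mask borders, in gauge frame (yaw deg)"""
    h=cv2.cvtColor(W[0]['color'],cv2.COLOR_RGB2HSV).astype(int); m=(h[...,1]<70)&(h[...,2]>120)
    v,u=np.nonzero(m); P=wback(W,np.c_[u,v],.01)[:,:2]-g0; a=np.radians(yaw)
    L=P@np.array([[np.cos(a),-np.sin(a)],[np.sin(a),np.cos(a)]]); ok=(abs(L[:,0])<.07)&(abs(L[:,1])<.075)
    q=(L[ok]*1000).astype(np.float32); return q, cv2.minAreaRect(q)
E
python3 - <<'E'
from h import *
D=np.load('pics/w2.png.pose.npy'); W=wload('w2.png',D[:,:3],D[:,3])
g0=np.array([.5615,-.4055]); q,rc=gauge_w(W,g0,-7.6); print(rc)
y=q[:,1]; x=q[:,0]
for lo in range(-40,45,10):
    s=(x>lo)&(x<lo+10); 
    if s.any(): print(lo, np.percentile(y[s],[0,1,99,100]).round(1))
print('x', [np.percentile(x[(y>l)&(y<l+10)],[0,100]).round(1) for l in range(-58,55,14)])
E
```

```text
((-7.58062744140625, 1.759368896484375), (115.82978057861328, 120.12227630615234), 0.2826319634914398)
-40 [-58.4 -58.4  61.   61. ]
-30 [-58.1 -58.   61.7  61.7]
-20 [-57.7 -57.7  61.6  61.6]
-10 [-57.4 -57.4  61.3  61.4]
0 [-58.2 -57.8  61.1  61.1]
10 [-58.2 -58.1  60.8  60.9]
20 [-57.9 -57.8  60.6  60.7]
30 [-57.8 -57.7  60.5  60.6]
40 [-57.7 -56.4  59.8  60.5]
x [array([-50.1,  49.2]), array([10.8, 49.9]), array([11.8, 49.6]), array([34.7, 49.3]), array([43.1, 49.2]), array([40.8, 49.3]), array([22.7, 49.5]), array([-65.7,  49.9]), array([-48.9,  50.1])]
```

Ball and gauge centre agree within 0.5 mm. Lowering with a gentle 20 N grip.

Call:
{"api": "carry_out", "payload": {
  "plan": [
    [-1,[0,0,-1],[0,0,0]],
    [-1,[0,0,-2.2],[0,0,0]],
    [-1,[0,0,-3.2],[0,0,0]],
    [-1,[0,0,-4],[0,0,0]],
    [-1,[0,0,-4.2],[0,0,0]],
    [-1,[0,0,-4.3],[0,0,0]],
    [-1,[0,0,-4.4],[0,0,0]],
    [-1,[0,0,-4.5],[0,0,0]],
    [-1,[0,0,-4.6],[0,0,0]],
    [-1,[0,0,-4.7],[0,0,0]]
  ],
  "grip_force": 20
}}

```text
time_s: 6.12
eef_pos: [0.5184, -0.3992, 0.1289]
eef_rot: [0.0, 0.998, -0.067, 0.001]
wrist_force: [0.4, -0.6, -1.1]
width: 0.323
gripper_force: 41.8
```

Call:
{"api": "carry_out", "payload": {
  "plan": [
    [-1,[0,0,-0.1],[0,0,0]],
    [-1,[0,0,-0.1],[0,0,0]],
    [-1,[0,0,-0.15],[0,0,0]],
    [-1,[0,0,-0.2],[0,0,0]],
    [-1,[0,0,-0.2],[0,0,0]]
  ]
}}

```text
time_s: 6.53
eef_pos: [0.518, -0.3991, 0.1231]
eef_rot: [-0.0, 0.998, -0.067, -0.0]
wrist_force: [0.6, 0.1, -1.5]
width: 0.32
gripper_force: 41.8
```

Call:
{"api": "carry_out", "payload": {
  "plan": [
    [-1,[0,0,-0.15],[0,0,0]],
    [-1,[0,0,-0.3],[0,0,0]],
    [-1,[0,0,-0.45],[0,0,0]],
    [-1,[0,0,-0.55],[0,0,0]],
    [-1,[0,0,-0.65],[0,0,0]],
    [-1,[0,0,-0.72],[0,0,0]],
    [-1,[0,0,-0.78],[0,0,0]],
    [-1,[0,0,-0.84],[0,0,0]],
    [-1,[0,0,-0.84],[0,0,0]]
  ],
  "grip_force": 20
}}

```text
time_s: 7.28
eef_pos: [0.518, -0.399, 0.102]
eef_rot: [-0.0, 0.998, -0.067, -0.0]
wrist_force: [-0.0, 0.2, -1.3]
width: 0.325
gripper_force: 41.8
```

Call:
{"api": "carry_out", "payload": {
  "plan": [
    [-1,[0,0,-0.05],[0,0,0]],
    [-1,[0,0,-0.1],[0,0,0]],
    [-1,[0,0,-0.15],[0,0,0]],
    [-1,[0,0,-0.2],[0,0,0]],
    [-1,[0,0,-0.2],[0,0,0]]
  ]
}}

```text
time_s: 7.7
eef_pos: [0.518, -0.399, 0.097]
eef_rot: [-0.0, 0.998, -0.067, -0.0]
wrist_force: [0.2, -0.4, -1.8]
width: 0.323
gripper_force: 41.8
```

Call:
{"api": "carry_out", "payload": {
  "plan": [
    [-1,[0,0,-0.04],[0,0,0]],
    [-1,[0,0,-0.04],[0,0,0]],
    [-1,[0,0,-0.08],[0,0,0]],
    [-1,[0,0,-0.08],[0,0,0]]
  ]
}}

```text
time_s: 8.03
eef_pos: [0.518, -0.3994, 0.0961]
eef_rot: [0.0, 0.998, -0.067, 0.0]
wrist_force: [-4.2, 4.2, 12.8]
width: 0.325
gripper_force: 41.6
```

Call:
{"api": "carry_out", "payload": {
  "plan": [
    [-1,[0,0,-0.04],[0,0,0]],
    [-1,[0,0,-0.04],[0,0,0]],
    [-1,[0,0,-0.04],[0,0,0]]
  ]
}}

```text
time_s: 8.28
eef_pos: [0.5177, -0.3996, 0.0957]
eef_rot: [0.0, 0.998, -0.067, 0.0]
wrist_force: [-8.2, 5.9, 21.6]
width: 0.32
gripper_force: 41.1
```

Blue stopped on the red step (origin z about 40, force 22 N), so it is sound. Lift it and go beside the blue left.

Call:
{"api": "carry_out", "payload": {
  "plan": [
    [-1,[0,0,0.5],[0,0,0]],
    [-1,[0,0,1.5],[0,0,0]],
    [-1,[0,0,2.8],[0,0,0]],
    [-1,[0,0,4.2],[0,0,0]],
    [-1,[0,0,5.5],[0,0,0]],
    [-1,[0,1,6],[0,0,0]],
    [-1,[0.3,2.5,6],[0,0,0.3]],
    [-1,[0.5,4,6],[0,0,0.6]],
    [-1,[0.7,5.5,6],[0,0,0.9]],
    [-1,[0.9,7,6],[0,0,1.2]],
    [-1,[1.1,8.5,6],[0,0,1.5]],
    [-1,[1.3,10,6],[0,0,1.7]]
  ],
  "grip_force": 40
}}

```text
time_s: 9.28
eef_pos: [0.5505, -0.1473, 0.2448]
eef_rot: [-0.0, 1.0, 0.008, 0.0]
wrist_force: [-0.1, -0.6, -1.2]
width: 0.32
gripper_force: 39.9
```

Call:
{"api": "carry_out", "payload": {
  "plan": [
    [-1,[0.2,1.5,0],[0,0,0.2]],
    [-1,[0.4,3,0],[0,0,0.4]],
    [-1,[0.6,4.5,0],[0,0,0.6]],
    [-1,[0.8,6,0],[0,0,0.8]],
    [-1,[1,7.5,0],[0,0,1]],
    [-1,[1.2,9,0],[0,0,1.2]],
    [-1,[1.4,10.5,0],[0,0,1.3]],
    [-1,[1.6,12,0],[0,0,1.3]],
    [-1,[1.8,13.5,0],[0,0,1.3]],
    [-1,[1.9,15,0],[0,0,1.3]],
    [-1,[1.9,16,0],[0,0,1.3]],
    [-1,[1.9,16.5,0],[0,0,1.3]]
  ]
}}

```text
time_s: 10.28
eef_pos: [0.5974, 0.2678, 0.2441]
eef_rot: [-0.0, 0.998, 0.066, -0.0]
wrist_force: [0.1, 0.2, -1.9]
width: 0.318
gripper_force: 39.8
```

Call:
{"api": "carry_out", "payload": {
  "plan": [
    [-1,[0,0,0],[0,0,0]],
    [-1,[0,0,0],[0,0,0]],
    [-1,[0,0,0],[0,0,0]],
    [-1,[0,0,0],[0,0,0]]
  ]
}}

```text
time_s: 10.62
eef_pos: [0.5983, 0.2618, 0.2447]
eef_rot: [0.0, 0.998, 0.063, 0.0]
wrist_force: [0.3, -1.0, -1.5]
width: 0.323
gripper_force: 39.8
```

```bash
cat > place.py <<'E'
import sys
from h import *
c,lx,ly,tag=sys.argv[1],float(sys.argv[2]),float(sys.argv[3]),sys.argv[4]; off=float(sys.argv[5]) if len(sys.argv)>5 else .078
s=r.read_state(); A,p=wpose(); W=wrist(tag+'.png')
f=fit([W],c,(lx,ly),6,-1); print('left',f.round(4))
hd=fit([W],c,(p+.043*A[:,0]*np.sign(A[0,0]))[:2],0,-1,z=p[2]-.056); print('held',hd.round(4))
ty=np.degrees(np.arctan2(A[1,1],A[0,1])); print('tcp',p.round(4),'heading',round(ty+90,2),'t',s['time_s'],'w',round(s['width'],3))
a=np.radians(f[2]); b=f[:2]+off*np.array([np.sin(a),-np.cos(a)]); t=b-.043*np.array([np.cos(a),np.sin(a)])
d=t-p[:2]; print('ball to',b.round(4),'shift units',(d/.025).round(2),'z',((.0565-p[2])/.025).round(2),'turn units',round((f[2]-ty-90)/5,2))
E
python3 place.py b .6305 .347 w3
```

```text
left [ 0.6317  0.3494  5.7977 41.1069  0.2193]
held [ 0.6415  0.2681  8.563  43.5451  0.1634]
tcp [0.5983 0.2618 0.2447] heading 7.23 t 10.6167 w 0.323
ball to [0.6396 0.2718] shift units [-0.06  0.23] z -7.53 turn units -0.29
```

View pics/w3.png

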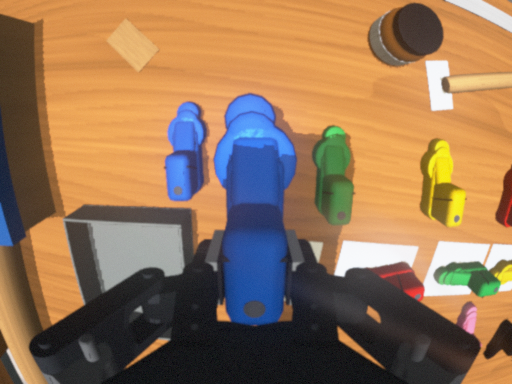

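Wrist view: the held blue sits between the blue left (185,150) and the green left (333,175), level with its mate. Lower and release.

Call:
{"api": "carry_out", "payload": {
  "plan": [
    [-1,[0,0.2,-1],[0,0,-0.2]],
    [-1,[0,0.2,-2.4],[0,0,-0.2]],
    [-1,[0,0.2,-3.8],[0,0,-0.2]],
    [-1,[0,0.2,-5.2],[0,0,-0.2]],
    [-1,[0,0.2,-6.4],[0,0,-0.2]],
    [-1,[0,0.2,-7],[0,0,-0.2]],
    [-1,[0,0.2,-7.3],[0,0,-0.2]],
    [-1,[0,0.2,-7.45],[0,0,-0.2]],
    [-1,[0,0.2,-7.5],[0,0,-0.2]],
    [-1,[0,0.2,-7.54],[0,0,-0.2]],
    [-1,[0,0.2,-7.54],[0,0,-0.2]]
  ]
}}

```text
time_s: 11.58
eef_pos: [0.5987, 0.2687, 0.0571]
eef_rot: [-0.0, 0.998, 0.055, 0.001]
wrist_force: [-0.1, 0.3, -1.0]
width: 0.323
gripper_force: 39.7
```

Call:
{"api": "carry_out", "payload": {
  "plan": [
    [0.2,[0,0,0],[0,0,0]],
    [0.2,[0,0,0],[0,0,0]],
    [0.2,[0,0,0],[0,0,0]],
    [0.2,[0,0,0],[0,0,0]],
    [0.2,[0,0,0.8],[0,0,0]],
    [0.2,[0,0,2],[0,0,0]],
    [0.2,[0,0,3.5],[0,0,0]],
    [0.2,[0,0,5],[0,0,0]],
    [0.2,[0,0,6.5],[0,0,0]],
    [1,[0,0,7.2],[0,0,0]],
    [1,[0,0,7.2],[0,0,0]]
  ]
}}

```text
time_s: 12.5
eef_pos: [0.5996, 0.2686, 0.2405]
eef_rot: [-0.001, 0.998, 0.055, 0.003]
wrist_force: [-0.1, -1.0, 0.4]
width: 0.862
gripper_force: 0.0
```

Call:
{"api": "carry_out", "payload": {
  "plan": [
    [1,[-0.3,-1.2,0],[0,0,1.4]],
    [1,[-0.8,-2.6,0],[0,0,2.8]],
    [1,[-1.2,-4,0],[0,0,4.2]],
    [1,[-1.6,-5.4,0],[0,0,5.6]],
    [1,[-2,-6.8,0],[0,0,7]],
    [1,[-2.5,-8.2,0],[0,0,8.4]],
    [1,[-3,-9.6,0],[0,0,9.8]],
    [1,[-3.5,-11,0],[0,0,11.2]],
    [1,[-4,-12.4,0],[0,0,12.6]],
    [1,[-4.5,-13.8,0],[0,0,14]],
    [1,[-5,-15.2,0],[0,0,15.4]],
    [1,[-5.2,-16.2,0],[0,0,16.8]]
  ]
}}

```text
time_s: 13.5
eef_pos: [0.4662, -0.1392, 0.2358]
eef_rot: [-0.0, 0.704, 0.71, -0.0]
wrist_force: [1.2, -0.1, 0.8]
width: 0.999
gripper_force: 0.0
```

Call:
{"api": "carry_out", "payload": {
  "plan": [
    [1,[0,0,-0.5],[0,0,1.3]],
    [1,[0,0,-0.5],[0,0,1.4]],
    [1,[0,0,-0.5],[0,0,1.4]],
    [1,[0,0,-0.5],[0,0,1.4]],
    [1,[0,0,-0.5],[0,0,1.4]]
  ]
}}

```text
time_s: 13.92
eef_pos: [0.4685, -0.1357, 0.2235]
eef_rot: [0.0, 0.661, 0.75, 0.0]
wrist_force: [-0.1, -0.5, -0.5]
width: 1.0
gripper_force: 0.0
```

```bash
cat > pick.py <<'E'
import sys
from h import *
c,bx,by,tag=sys.argv[1],float(sys.argv[2]),float(sys.argv[3]),sys.argv[4]
s=r.read_state(); A,p=wpose(); W=wrist(tag+'.png')
f=fit([W],c,(bx,by),97,1); print('right',f.round(4))
ty=np.degrees(np.arctan2(A[1,1],A[0,1])); print('tcp',p.round(4),'heading',round(ty+90,2),'t',s['time_s'])
a=np.radians(f[2]); t=f[:2]-.043*np.array([np.cos(a),np.sin(a)])
print('shift units',((t-p[:2])/.025).round(2),'z',((.0565-p[2])/.025).round(2),'turn units',round((f[2]-ty-90)/5,2))
cv2.imwrite('pics/%s_s.png'%tag,imaging.get_image('scene')['color'][:,:,::-1])
E
python3 pick.py g .464 -.0935 w4
```

```text
right [ 4.65500e-01 -9.05000e-02  9.50879e+01  3.20725e+01  1.75700e-01]
tcp [ 0.4685 -0.1357  0.2235] heading 97.24 t 13.9167
shift units [0.03 0.1 ] z -6.68 turn units -0.43
```

View pics/w4_s.png

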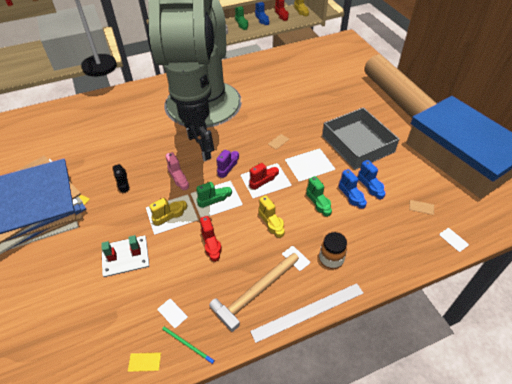

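The scene shows the blue pair standing together at (350,188) and (370,180), with everything else undisturbed. Grasp green.

Call:
{"api": "carry_out", "payload": {
  "plan": [
    [1,[0,0.1,-1.2],[0,0,-0.4]],
    [1,[0,0.1,-2.6],[0,0,-0.4]],
    [1,[0,0.1,-4],[0,0,-0.4]],
    [1,[0,0.1,-5.2],[0,0,-0.4]],
    [1,[0,0.1,-6.2],[0,0,-0.4]],
    [1,[0,0.1,-6.7],[0,0,-0.4]],
    [1,[0,0.1,-6.7],[0,0,-0.4]],
    [-1,[0,0.1,-6.7],[0,0,-0.4]],
    [-1,[0,0.1,-6.7],[0,0,-0.4]],
    [-1,[0,0.1,-6.7],[0,0,-0.4]],
    [-1,[0,0.1,-6.7],[0,0,-0.4]],
    [-1,[0,0.1,-6.7],[0,0,-0.4]]
  ],
  "grip_force": 40
}}

```text
time_s: 15.02
eef_pos: [0.4686, -0.134, 0.0566]
eef_rot: [0.001, 0.674, 0.739, 0.0]
wrist_force: [-2.3, 0.3, 16.3]
width: 0.324
gripper_force: 40.3
```

Call:
{"api": "carry_out", "payload": {
  "plan": [
    [-1,[0,0,0],[0,0,0]],
    [-1,[0,0,0],[0,0,0]],
    [-1,[0,0,0],[0,0,0]],
    [-1,[0,0,0.5],[0,0,0]],
    [-1,[0,0,1.5],[0,0,0]],
    [-1,[0,0,3],[0,0,0]],
    [-1,[0,0,4.5],[0,0,0]],
    [-1,[0,0,6],[0,0,0]],
    [-1,[0,0,7],[0,0,0]],
    [-1,[0,0,7.5],[0,0,0]],
    [-1,[0,0,7.5],[0,0,0]]
  ]
}}

```text
time_s: 15.93
eef_pos: [0.4691, -0.1342, 0.2462]
eef_rot: [0.002, 0.674, 0.739, 0.002]
wrist_force: [0.5, -0.0, -2.2]
width: 0.323
gripper_force: 39.7
```

Call:
{"api": "carry_out", "payload": {
  "plan": [
    [-1,[0,0,0],[0,0,-1.4]],
    [-1,[0.1,-0.5,0],[0,0,-2.8]],
    [-1,[0.2,-1.5,0],[0,0,-4.2]],
    [-1,[0.4,-2.5,0],[0,0,-5.6]],
    [-1,[0.6,-3.5,0],[0,0,-7]],
    [-1,[0.8,-4.5,0],[0,0,-8.4]],
    [-1,[1,-5.5,0],[0,0,-9.8]],
    [-1,[1.2,-6.5,0],[0,0,-11.2]],
    [-1,[1.4,-7.5,0],[0,0,-12.6]],
    [-1,[1.6,-8.5,0],[0,0,-14]],
    [-1,[1.8,-9.5,0],[0,0,-15.4]],
    [-1,[2,-10.6,0],[0,0,-16.8]]
  ]
}}

```text
time_s: 16.93
eef_pos: [0.5181, -0.3996, 0.2421]
eef_rot: [-0.001, 0.995, 0.096, -0.0]
wrist_force: [0.4, -0.3, -1.7]
width: 0.325
gripper_force: 39.6
```

Call:
{"api": "carry_out", "payload": {
  "plan": [
    [-1,[0,0,0],[0,0,-1.4]],
    [-1,[0,0,0],[0,0,-2.8]],
    [-1,[0,0,0],[0,0,-3.7]],
    [-1,[0,0,0],[0,0,-3.7]],
    [-1,[0,0,0],[0,0,-3.7]],
    [-1,[0,0,0],[0,0,-3.7]],
    [-1,[0,0,0],[0,0,-3.7]]
  ]
}}

```text
time_s: 17.52
eef_pos: [0.518, -0.399, 0.2432]
eef_rot: [-0.0, 0.998, -0.062, 0.0]
wrist_force: [-0.7, -0.1, -1.5]
width: 0.327
gripper_force: 39.9
```

```bash
cat > gauge.py <<'E'
import sys
from h import *
c,tag=sys.argv[1:3]
s=r.read_state(); A,p=wpose(); W=wrist(tag+'.png'); ty=np.degrees(np.arctan2(A[1,1],A[0,1])); print('tcp',p.round(4),'heading',round(ty+90,2),'t',s['time_s'],'w',round(s['width'],3))
b=(p+.043*np.array([np.cos(np.radians(ty+90)),np.sin(np.radians(ty+90)),0]))[:2]
f=fit([W],c,b,ty+90,-1,z=p[2]-.0565); print('held',f.round(4))
q,rc=gauge_w(W,np.array([.5615,-.4055]),-7.4); x,y=q.T
e=[np.percentile(y[(x>l)&(x<l+10)],[1,99]) for l in range(-35,36,10) if ((x>l)&(x<l+10)).sum()>20]; print(np.round(e,1).tolist())
yc=np.median([a.mean() for a in e if 117<a[1]-a[0]<123]); g=np.array([.5615,-.4055])+.001*yc*np.array([.129,.992]); print('gauge',g.round(4))
Rg=np.array([[.9917,-.129],[.129,.9917]])
print('in gauge frame: ball(fit)',(Rg@(f[:2]-g)*1000).round(1),'ball(tcp)',(Rg@(b-g)*1000).round(1))
E
python3 gauge.py g w5
```

```text
tcp [ 0.518  -0.399   0.2432] heading -7.06 t 17.5167 w 0.327
held [ 0.5624 -0.4019 -4.0067 40.5304  0.2165]
[[-57.4, 60.6], [-57.0, 61.6], [-57.9, 61.4], [-57.6, 61.2], [-57.3, 61.0], [-57.0, 60.9], [-57.9, 60.8], [-57.5, 60.5]]
gauge [ 0.5617 -0.4038]
in gauge frame: ball(fit) [0.4 1.9] ball(tcp) [-1.  -0.7]
```

Call:
{"api": "carry_out", "payload": {
  "plan": [
    [-1,[0,0.03,-1],[0,0,0]],
    [-1,[0,0.03,-2.2],[0,0,0]],
    [-1,[0,0.03,-3.2],[0,0,0]],
    [-1,[0,0.03,-4],[0,0,0]],
    [-1,[0,0.03,-4.2],[0,0,0]],
    [-1,[0,0.03,-4.3],[0,0,0]],
    [-1,[0,0.03,-4.4],[0,0,0]],
    [-1,[0,0.03,-4.5],[0,0,0]],
    [-1,[0,0.03,-4.6],[0,0,0]],
    [-1,[0,0.03,-4.7],[0,0,0]],
    [-1,[0,0.03,-4.75],[0,0,0]]
  ],
  "grip_force": 30
}}

```text
time_s: 18.48
eef_pos: [0.5182, -0.3983, 0.1247]
eef_rot: [0.0, 0.998, -0.063, 0.0]
wrist_force: [0.3, 0.1, -1.3]
width: 0.325
gripper_force: 39.8
```

Call:
{"api": "carry_out", "payload": {
  "plan": [
    [-1,[0,0,-0.1],[0,0,0]],
    [-1,[0,0,-0.2],[0,0,0]],
    [-1,[0,0,-0.35],[0,0,0]],
    [-1,[0,0,-0.5],[0,0,0]],
    [-1,[0,0,-0.6],[0,0,0]],
    [-1,[0,0,-0.7],[0,0,0]],
    [-1,[0,0,-0.8],[0,0,0]],
    [-1,[0,0,-0.9],[0,0,0]],
    [-1,[0,0,-1],[0,0,0]],
    [-1,[0,0,-1.05],[0,0,0]],
    [-1,[0,0,-1.05],[0,0,0]]
  ]
}}

```text
time_s: 19.4
eef_pos: [0.518, -0.3983, 0.098]
eef_rot: [-0.0, 0.998, -0.063, -0.0]
wrist_force: [0.6, 0.2, -1.7]
width: 0.325
gripper_force: 39.8
```

Passed the green gap; now feeling for the red step in millimetres.

Call:
{"api": "carry_out", "payload": {
  "plan": [
    [-1,[0,0,-0.05],[0,0,0]],
    [-1,[0,0,-0.1],[0,0,0]],
    [-1,[0,0,-0.15],[0,0,0]],
    [-1,[0,0,-0.15],[0,0,0]]
  ]
}}

```text
time_s: 19.73
eef_pos: [0.518, -0.3983, 0.0943]
eef_rot: [-0.0, 0.998, -0.063, -0.0]
wrist_force: [-0.5, 0.9, -1.4]
width: 0.324
gripper_force: 39.8
```

Call:
{"api": "carry_out", "payload": {
  "plan": [
    [-1,[0,0,-0.1],[0,0,0]],
    [-1,[0,0,-0.2],[0,0,0]],
    [-1,[0,0,-0.35],[0,0,0]],
    [-1,[0,0,-0.5],[0,0,0]],
    [-1,[0,0,-0.65],[0,0,0]],
    [-1,[0,0,-0.8],[0,0,0]],
    [-1,[0,0,-0.9],[0,0,0]],
    [-1,[0,0,-0.97],[0,0,0]],
    [-1,[0,0,-1.03],[0,0,0]],
    [-1,[0,0,-1.03],[0,0,0]]
  ]
}}

```text
time_s: 20.57
eef_pos: [0.518, -0.3983, 0.0685]
eef_rot: [-0.0, 0.998, -0.063, -0.0]
wrist_force: [0.9, 0.4, -1.8]
width: 0.324
gripper_force: 39.8
```

Call:
{"api": "carry_out", "payload": {
  "plan": [
    [-1,[0,0,-0.04],[0,0,0]],
    [-1,[0,0,-0.08],[0,0,0]],
    [-1,[0,0,-0.1],[0,0,0]],
    [-1,[0,0,-0.1],[0,0,0]]
  ]
}}

```text
time_s: 20.9
eef_pos: [0.5181, -0.3985, 0.0667]
eef_rot: [-0.0, 0.998, -0.063, 0.0]
wrist_force: [-1.6, 1.0, 4.9]
width: 0.321
gripper_force: 40.3
```

Green dropped onto the base (origin z about 10), so it is too narrow and goes to the bin.

Call:
{"api": "carry_out", "payload": {
  "plan": [
    [-1,[0,0,0],[0,0,0]],
    [-1,[0,0,0.6],[0,0,0]],
    [-1,[0,0,1.8],[0,0,0]],
    [-1,[0,0,3.2],[0,0,0]],
    [-1,[0,0,4.7],[0,0,0]],
    [-1,[0,0,6.2],[0,0,0]],
    [-1,[0,0.8,7.3],[0,0,0.5]],
    [-1,[0,2,7.4],[0,0,1.5]],
    [-1,[-0.1,3.5,7.4],[0,0,2.8]],
    [-1,[-0.2,5,7.4],[0,0,4]],
    [-1,[-0.3,6.5,7.4],[0,0,5.2]],
    [-1,[-0.4,8,7.4],[0,0,6.5]]
  ],
  "grip_force": 40
}}

```text
time_s: 21.9
eef_pos: [0.5074, -0.1968, 0.2521]
eef_rot: [0.0, 0.975, 0.221, 0.0]
wrist_force: [1.3, 0.3, -1.1]
width: 0.321
gripper_force: 39.9
```

Call:
{"api": "carry_out", "payload": {
  "plan": [
    [-1,[-0.1,1.5,0],[0,0,1.3]],
    [-1,[-0.2,3,0],[0,0,2.6]],
    [-1,[-0.3,4.5,0],[0,0,3.9]],
    [-1,[-0.4,6,0],[0,0,5.2]],
    [-1,[-0.5,7.5,0],[0,0,6.4]],
    [-1,[-0.6,9,0],[0,0,7.6]],
    [-1,[-0.7,10.5,0],[0,0,8.8]],
    [-1,[-0.8,12,0],[0,0,10]],
    [-1,[-0.9,13.5,0],[0,0,11.2]],
    [-1,[-1,15,0],[0,0,12.4]],
    [-1,[-1.1,16.5,0],[0,0,13.4]],
    [-1,[-1.2,18,0],[0,0,14.1]]
  ]
}}

```text
time_s: 22.9
eef_pos: [0.4777, 0.2531, 0.2524]
eef_rot: [0.0, 0.669, 0.744, 0.0]
wrist_force: [1.5, -0.2, -1.8]
width: 0.326
gripper_force: 39.9
```

Call:
{"api": "carry_out", "payload": {
  "plan": [
    [-1,[-0.1,1.5,0],[0,0,0]],
    [-1,[-0.2,3,0],[0,0,0]],
    [-1,[-0.3,4.5,0],[0,0,0]],
    [-1,[-0.4,5.2,0],[0,0,0]],
    [-1,[-0.4,5.2,0],[0,0,0]],
    [-1,[-0.4,5.2,0],[0,0,0]],
    [-1,[-0.4,5.2,0],[0,0,0]]
  ]
}}

```text
time_s: 23.48
eef_pos: [0.4685, 0.3805, 0.2518]
eef_rot: [0.0, 0.671, 0.742, -0.0]
wrist_force: [-0.3, -1.0, -1.8]
width: 0.321
gripper_force: 39.8
```

Run:
```python
from h import *
s=r.read_state(); print(s['time_s'],s['eef_pos'],s['joint_pos'].round(2))
wrist('w6.png'); t=snap('top','top1.png'); 
sc=snap('scene','scene1.png')
print('gl',fit([t],'g',(.63,.162),6,-1).round(4),'yl',fit([t],'y',(.637,.008),6,-1).round(4))
```

```text
23.4833 [0.46845358 0.38054851 0.25180309] [-1.09  0.52  0.45  1.67 -0.26  1.01 -0.45]
gl [ 0.6275  0.1661  8.6657 39.0333  0.2316] yl [6.37000e-01 6.80000e-03 1.00670e+01 4.65069e+01 1.45600e-01]
```

View pics/w6.png

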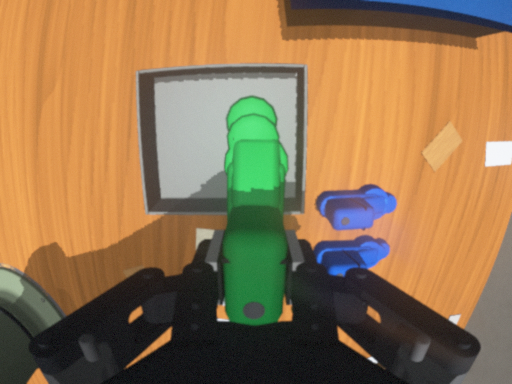

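Wrist view: held green is over the right half of the bin. The bin rim corners are at (137,70), (307,64), (305,213) and (147,214). I'll check the bin pose from those.

Run:
```python
from h import *
D=np.load('pics/w6.png.pose.npy'); W=wload('w6.png',D[:,:3],D[:,3])
P=wback(W,np.array([(137,70),(307,64),(305,213),(147,214)]),.06); print(P.round(3),P.mean(0).round(4))
print(np.hypot(*(P[0]-P[1])[:2]),np.hypot(*(P[2]-P[1])[:2]))
```

```text
[[0.328 0.486 0.06 ]
 [0.512 0.506 0.06 ]
 [0.531 0.341 0.06 ]
 [0.346 0.32  0.06 ]] [0.4294 0.4131 0.06  ]
0.18475733886473053 0.16580640879899736
```

Call:
{"api": "carry_out", "payload": {
  "plan": [
    [-1,[0,0.4,-1],[0,0,0]],
    [-1,[0,0.4,-2.4],[0,0,0]],
    [-1,[0,0.4,-3.8],[0,0,0]],
    [-1,[0,0.4,-5.2],[0,0,0]],
    [-1,[0,0.4,-6.4],[0,0,0]],
    [-1,[0,0.4,-7],[0,0,0]],
    [-1,[0,0.4,-7.3],[0,0,0]],
    [-1,[0,0.4,-7.4],[0,0,0]],
    [-1,[0,0.4,-7.5],[0,0,0]],
    [-1,[0,0.4,-7.5],[0,0,0]]
  ]
}}

```text
time_s: 24.47
eef_pos: [0.4686, 0.3918, 0.0647]
eef_rot: [0.0, 0.67, 0.742, 0.001]
wrist_force: [-0.9, -0.0, -2.5]
width: 0.324
gripper_force: 39.8
```

Call:
{"api": "carry_out", "payload": {
  "plan": [
    [0,[0,0,0],[0,0,0]],
    [0,[0,0,0],[0,0,0]],
    [0,[0,0,0],[0,0,0]],
    [0,[0,0,0],[0,0,0]],
    [0,[0,0,0.8],[0,0,0]],
    [0,[0,0,2],[0,0,0]],
    [0,[0,0,3.5],[0,0,0]],
    [0,[0,0,5],[0,0,0]],
    [0,[0,0,6.5],[0,0,0]],
    [1,[0,0,7.2],[0,0,0]],
    [1,[0,0,7.2],[0,0,0]]
  ]
}}

```text
time_s: 25.38
eef_pos: [0.4694, 0.3926, 0.2485]
eef_rot: [-0.0, 0.67, 0.742, 0.003]
wrist_force: [0.6, 0.2, -1.0]
width: 0.766
gripper_force: 0.0
```

Call:
{"api": "carry_out", "payload": {
  "plan": [
    [1,[0,-1,0],[0,0,0]],
    [1,[0,-2.5,0],[0,0,0]],
    [1,[0,-4,0],[0,0,0]],
    [1,[0,-5.5,0],[0,0,0.2]],
    [1,[0,-7,0],[0,0,0.4]],
    [1,[0,-8.5,0],[0,0,0.6]],
    [1,[0.1,-10,0],[0,0,0.8]],
    [1,[0.1,-11.5,0],[0,0,1]],
    [1,[0.2,-13,0],[0,0,1.2]],
    [1,[0.2,-14.5,0],[0,0,1.4]],
    [1,[0.2,-16,0],[0,0,1.6]],
    [1,[0.2,-17.5,0],[0,0,1.6]]
  ]
}}

```text
time_s: 26.38
eef_pos: [0.4726, -0.0476, 0.2438]
eef_rot: [0.0, 0.616, 0.787, 0.0]
wrist_force: [0.7, 0.4, -0.1]
width: 1.001
gripper_force: 0.0
```

Call:
{"api": "carry_out", "payload": {
  "plan": [
    [1,[0,-1.5,0],[0,0,0]],
    [1,[0,-3,0],[0,0,0]],
    [1,[0.1,-4.5,0],[0,0,0]],
    [1,[0.1,-6,0],[0,0,0]],
    [1,[0.1,-7.5,-0.5],[0,0,0]],
    [1,[0.1,-8.8,-1],[0,0,0]],
    [1,[0.1,-9.3,-1],[0,0,0]],
    [1,[0.1,-9.3,-1],[0,0,0]],
    [1,[0.1,-9.3,-1],[0,0,0]],
    [1,[0.1,-9.3,-1],[0,0,0]],
    [1,[0.1,-9.3,-1],[0,0,0]]
  ]
}}

```text
time_s: 27.3
eef_pos: [0.476, -0.277, 0.219]
eef_rot: [0.0, 0.616, 0.788, 0.0]
wrist_force: [-0.8, 0.6, -0.6]
width: 0.999
gripper_force: 0.0
```

```bash
python3 pick.py y .4663 -.236 w7
python3 - <<'E'
from h import *
t=snap('top','top2.png'); m=cv2.cvtColor(t['color'],cv2.COLOR_RGB2HSV)
print('bin green',fit([t],'g',(.46,.43),96,1,z=.005).round(4))
print('gl',fit([t],'g',(.63,.162),6,-1).round(4),'yl',fit([t],'y',(.637,.008),6,-1).round(4),'rl',fit([t],'r',(.637,-.18),0,-1).round(4),'rr',fit([t],'r',(.45,.07),104,1).round(4))
E
```

```text
right [  0.4679  -0.2337 103.6997  43.3551   0.1376]
tcp [ 0.476 -0.277  0.219] heading 103.91 t 27.3
shift units [0.08 0.06] z -6.5 turn units -0.04
bin green [ 0.4636  0.4486 92.7714 28.894   0.5257]
gl [ 0.6278  0.1662  8.5499 38.8996  0.2401] yl [6.36900e-01 6.50000e-03 9.95010e+00 4.70246e+01 1.52000e-01] rl [ 0.6396 -0.1823 -4.7875 42.6086  0.2467] rr [4.498000e-01 7.170000e-02 1.054525e+02 2.808680e+01 4.682000e-01]
```

View pics/w7.png

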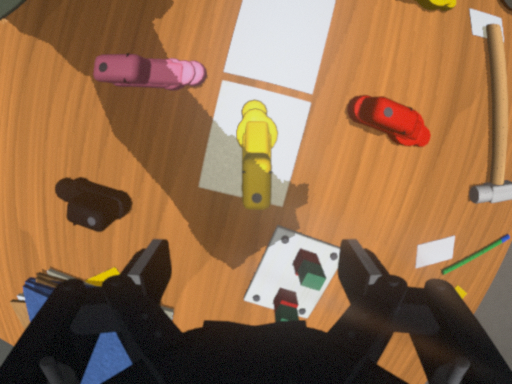

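Wrist view: yellow is centred between the fingers (ball (257,135), heel (257,200)), with the gauge clear at (295,275). Grasp.

Call:
{"api": "carry_out", "payload": {
  "plan": [
    [1,[0.1,0,-1.2],[0,0,0]],
    [1,[0.1,0,-2.6],[0,0,0]],
    [1,[0.1,0,-4],[0,0,0]],
    [1,[0.1,0,-5.2],[0,0,0]],
    [1,[0.1,0,-6.1],[0,0,0]],
    [1,[0.1,0,-6.5],[0,0,0]],
    [1,[0.1,0,-6.5],[0,0,0]],
    [-1,[0.1,0,-6.5],[0,0,0]],
    [-1,[0.1,0,-6.5],[0,0,0]],
    [-1,[0.1,0,-6.5],[0,0,0]],
    [-1,[0.1,0,-6.5],[0,0,0]],
    [-1,[0.1,0,-6.5],[0,0,0]]
  ],
  "grip_force": 40
}}

```text
time_s: 28.45
eef_pos: [0.4786, -0.2784, 0.0572]
eef_rot: [0.001, 0.617, 0.787, 0.0]
wrist_force: [-1.4, 3.4, 15.6]
width: 0.321
gripper_force: 38.4
```

Call:
{"api": "carry_out", "payload": {
  "plan": [
    [-1,[0,0,0],[0,0,0]],
    [-1,[0,0,0],[0,0,0]],
    [-1,[0,0,0],[0,0,0]],
    [-1,[0,0,0.5],[0,0,0]],
    [-1,[0,0,1.5],[0,0,0]],
    [-1,[0,0,3],[0,0,0]],
    [-1,[0,0,4.5],[0,0,0]],
    [-1,[0,0,6],[0,0,0]],
    [-1,[0,0,7],[0,0,0]],
    [-1,[0,0,7.5],[0,0,0]],
    [-1,[0,0,7.5],[0,0,0]]
  ]
}}

```text
time_s: 29.37
eef_pos: [0.4788, -0.2789, 0.2475]
eef_rot: [0.002, 0.617, 0.787, 0.001]
wrist_force: [0.3, 0.8, -1.1]
width: 0.319
gripper_force: 40.1
```

Call:
{"api": "carry_out", "payload": {
  "plan": [
    [-1,[0,0,0],[0,0,-1.4]],
    [-1,[0,-0.3,0],[0,0,-2.8]],
    [-1,[0.1,-0.7,0],[0,0,-4.2]],
    [-1,[0.2,-1.1,0],[0,0,-5.6]],
    [-1,[0.3,-1.5,0],[0,0,-7]],
    [-1,[0.4,-1.9,0],[0,0,-8.4]],
    [-1,[0.5,-2.3,0],[0,0,-9.8]],
    [-1,[0.6,-2.7,0],[0,0,-11.2]],
    [-1,[0.7,-3.1,0],[0,0,-12.6]],
    [-1,[0.8,-3.5,0],[0,0,-14]],
    [-1,[0.9,-4,0],[0,0,-15.4]],
    [-1,[1.1,-4.4,0],[0,0,-16.8]]
  ]
}}

```text
time_s: 30.37
eef_pos: [0.5049, -0.3889, 0.2434]
eef_rot: [-0.0, 0.986, 0.169, -0.0]
wrist_force: [0.0, -0.1, -1.8]
width: 0.325
gripper_force: 40.0
```

Call:
{"api": "carry_out", "payload": {
  "plan": [
    [-1,[0.2,-0.2,0],[0,0,-1.4]],
    [-1,[0.35,-0.37,0],[0,0,-2.8]],
    [-1,[0.35,-0.37,0],[0,0,-4.2]],
    [-1,[0.35,-0.37,0],[0,0,-5.4]],
    [-1,[0.35,-0.37,0],[0,0,-5.4]],
    [-1,[0.35,-0.37,0],[0,0,-5.4]],
    [-1,[0.35,-0.37,0],[0,0,-5.4]],
    [-1,[0.35,-0.37,0],[0,0,-5.4]],
    [-1,[0.35,-0.37,0],[0,0,-5.4]]
  ]
}}

```text
time_s: 31.12
eef_pos: [0.5143, -0.3975, 0.2439]
eef_rot: [-0.0, 0.998, -0.062, 0.0]
wrist_force: [0.1, -0.3, -0.8]
width: 0.323
gripper_force: 40.0
```

```bash
python3 gauge.py y w8
```

```text
tcp [ 0.5143 -0.3975  0.2439] heading -7.09 t 31.1167 w 0.323
held [ 0.5606 -0.4025 -5.6042 44.1638  0.1581]
[[-57.6, 61.6], [-57.3, 61.4], [-57.0, 61.2], [-57.9, 61.0], [-57.6, 60.8], [-57.3, 60.7], [-57.1, 60.6], [-57.0, 60.5]]
gauge [ 0.5617 -0.4038]
in gauge frame: ball(fit) [-1.3  1.1] ball(tcp) [-4.9  0.3]
```

Call:
{"api": "carry_out", "payload": {
  "plan": [
    [-1,[0,-0.02,-1],[0,0,0]],
    [-1,[0,-0.02,-2.2],[0,0,0]],
    [-1,[0,-0.02,-3.2],[0,0,0]],
    [-1,[0,-0.02,-4],[0,0,0]],
    [-1,[0,-0.02,-4.2],[0,0,0]],
    [-1,[0,-0.02,-4.3],[0,0,0]],
    [-1,[0,-0.02,-4.4],[0,0,0]],
    [-1,[0,-0.02,-4.5],[0,0,0]],
    [-1,[0,-0.02,-4.6],[0,0,0]],
    [-1,[0,-0.02,-4.7],[0,0,0]],
    [-1,[0,-0.02,-4.8],[0,0,0]]
  ],
  "grip_force": 30
}}

```text
time_s: 32.08
eef_pos: [0.5145, -0.3982, 0.1241]
eef_rot: [0.0, 0.998, -0.063, 0.0]
wrist_force: [0.6, 0.3, -1.7]
width: 0.321
gripper_force: 39.9
```

Call:
{"api": "carry_out", "payload": {
  "plan": [
    [-1,[0,0,-0.1],[0,0,0]],
    [-1,[0,0,-0.2],[0,0,0]],
    [-1,[0,0,-0.35],[0,0,0]],
    [-1,[0,0,-0.5],[0,0,0]],
    [-1,[0,0,-0.6],[0,0,0]],
    [-1,[0,0,-0.7],[0,0,0]],
    [-1,[0,0,-0.8],[0,0,0]],
    [-1,[0,0,-0.9],[0,0,0]],
    [-1,[0,0,-0.98],[0,0,0]],
    [-1,[0,0,-0.98],[0,0,0]]
  ]
}}

```text
time_s: 32.92
eef_pos: [0.5142, -0.398, 0.0989]
eef_rot: [-0.0, 0.998, -0.063, -0.0]
wrist_force: [-0.5, 1.5, -1.8]
width: 0.325
gripper_force: 39.9
```

Call:
{"api": "carry_out", "payload": {
  "plan": [
    [-1,[0,0,-0.04],[0,0,0]],
    [-1,[0,0,-0.08],[0,0,0]],
    [-1,[0,0,-0.12],[0,0,0]],
    [-1,[0,0,-0.12],[0,0,0]]
  ]
}}

```text
time_s: 33.25
eef_pos: [0.5142, -0.3983, 0.097]
eef_rot: [-0.0, 0.998, -0.063, 0.0]
wrist_force: [-4.9, 3.6, 10.3]
width: 0.319
gripper_force: 41.6
```

Yellow stops on the red step, so it is sound. Lift it and carry it to the yellow left.

Call:
{"api": "carry_out", "payload": {
  "plan": [
    [-1,[0,0,0],[0,0,0]],
    [-1,[0,0,0.5],[0,0,0]],
    [-1,[0,0,1.5],[0,0,0]],
    [-1,[0,0,3],[0,0,0]],
    [-1,[0,0,4.5],[0,0,0]],
    [-1,[0,0,5.8],[0,0,0]],
    [-1,[0.1,0.8,6],[0,0,0.3]],
    [-1,[0.5,2,6],[0,0,0.6]],
    [-1,[0.9,3.4,6],[0,0,1]],
    [-1,[1.3,4.8,6],[0,0,1.4]],
    [-1,[1.7,6.2,6],[0,0,1.8]],
    [-1,[2.1,7.6,6],[0,0,2.2]]
  ],
  "grip_force": 40
}}

```text
time_s: 34.25
eef_pos: [0.567, -0.2065, 0.2471]
eef_rot: [-0.0, 0.999, 0.034, 0.0]
wrist_force: [1.1, -0.4, -1.4]
width: 0.32
gripper_force: 40.0
```

Call:
{"api": "carry_out", "payload": {
  "plan": [
    [-1,[0.4,1.4,0],[0,0,0.4]],
    [-1,[0.8,2.8,0],[0,0,0.8]],
    [-1,[1.2,4.2,0],[0,0,1]],
    [-1,[1.5,5.2,0],[0,0,1]],
    [-1,[1.5,5.3,0],[0,0,1]],
    [-1,[1.5,5.3,0],[0,0,1]],
    [-1,[1.5,5.3,0],[0,0,1]],
    [-1,[1.5,5.3,0],[0,0,1]],
    [-1,[1.5,5.3,0],[0,0,1]]
  ]
}}

```text
time_s: 35.0
eef_pos: [0.604, -0.077, 0.2466]
eef_rot: [0.0, 0.997, 0.076, 0.0]
wrist_force: [-0.4, -0.4, -1.5]
width: 0.324
gripper_force: 40.0
```

```bash
python3 place.py y .637 .009 w9
```

```text
left [6.3740e-01 1.0600e-02 9.9323e+00 4.5030e+01 1.2960e-01]
held [ 0.6505 -0.069  10.1644 44.4584  0.1616]
tcp [ 0.604  -0.077   0.2466] heading 8.7 t 35.0 w 0.324
ball to [ 0.6509 -0.0663] shift units [0.18 0.13] z -7.61 turn units 0.25
```

View pics/w9.png

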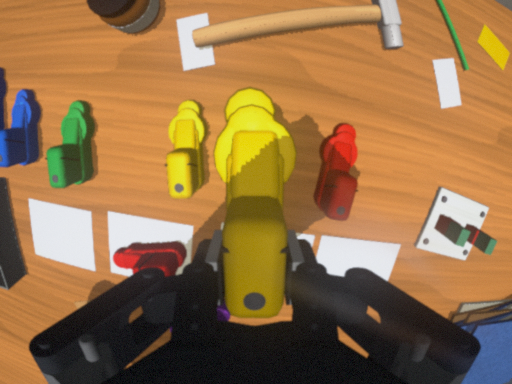

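Wrist view: held yellow is beside the yellow left (185,150), level with it, and clear of the red left (338,170). Lower and release.

Call:
{"api": "carry_out", "payload": {
  "plan": [
    [-1,[0.05,0.1,-1],[0,0,0.2]],
    [-1,[0.05,0.1,-2.4],[0,0,0.2]],
    [-1,[0.05,0.1,-3.8],[0,0,0.2]],
    [-1,[0.05,0.1,-5.2],[0,0,0.2]],
    [-1,[0.05,0.1,-6.4],[0,0,0.2]],
    [-1,[0.05,0.1,-7],[0,0,0.2]],
    [-1,[0.05,0.1,-7.3],[0,0,0.2]],
    [-1,[0.05,0.1,-7.45],[0,0,0.2]],
    [-1,[0.05,0.1,-7.52],[0,0,0.2]],
    [-1,[0.05,0.1,-7.57],[0,0,0.2]],
    [-1,[0.05,0.1,-7.57],[0,0,0.2]]
  ]
}}

```text
time_s: 35.97
eef_pos: [0.6061, -0.0731, 0.0581]
eef_rot: [0.0, 0.996, 0.086, 0.001]
wrist_force: [0.6, -0.5, -2.0]
width: 0.325
gripper_force: 39.9
```

Call:
{"api": "carry_out", "payload": {
  "plan": [
    [0.2,[0,0,0],[0,0,0]],
    [0.2,[0,0,0],[0,0,0]],
    [0.2,[0,0,0],[0,0,0]],
    [0.2,[0,0,0],[0,0,0]],
    [0.2,[0,0,0.8],[0,0,0]],
    [0.2,[0,0,2],[0,0,0]],
    [0.2,[0,0,3.5],[0,0,0]],
    [0.2,[0,0,5],[0,0,0]],
    [0.2,[0,0,6.5],[0,0,0]],
    [1,[0,0,7.2],[0,0,0]],
    [1,[0,0,7.2],[0,0,0]]
  ]
}}

```text
time_s: 36.88
eef_pos: [0.6069, -0.0737, 0.2413]
eef_rot: [0.0, 0.996, 0.086, 0.003]
wrist_force: [0.3, 0.6, 0.9]
width: 0.864
gripper_force: 0.0
```

Call:
{"api": "carry_out", "payload": {
  "plan": [
    [1,[-0.3,0.2,0],[0,0,1.4]],
    [1,[-0.8,0.6,0],[0,0,2.8]],
    [1,[-1.3,1,0],[0,0,4.2]],
    [1,[-1.8,1.4,0],[0,0,5.6]],
    [1,[-2.3,1.8,0],[0,0,7]],
    [1,[-2.8,2.2,0],[0,0,8.4]],
    [1,[-3.4,2.6,0],[0,0,9.8]],
    [1,[-4,3,0],[0,0,11.2]],
    [1,[-4.6,3.4,0],[0,0,12.6]],
    [1,[-5.2,3.8,0],[0,0,14]],
    [1,[-5.7,4.1,-0.3],[0,0,15.4]],
    [1,[-5.9,4.2,-0.6],[0,0,16.8]]
  ]
}}

```text
time_s: 37.88
eef_pos: [0.4566, 0.0331, 0.2219]
eef_rot: [-0.0, 0.68, 0.733, 0.0]
wrist_force: [1.2, 0.1, -1.2]
width: 1.0
gripper_force: 0.0
```

Call:
{"api": "carry_out", "payload": {
  "plan": [
    [1,[0,0,0],[0,0,1.4]],
    [1,[0,0,0],[0,0,2.4]],
    [1,[0,0,0],[0,0,2.4]],
    [1,[0,0,0],[0,0,2.4]],
    [1,[0,0,0],[0,0,2.4]],
    [1,[0,0,0],[0,0,2.4]]
  ]
}}

```text
time_s: 38.38
eef_pos: [0.458, 0.0319, 0.222]
eef_rot: [-0.0, 0.604, 0.797, -0.0]
wrist_force: [0.4, -0.4, 1.0]
width: 1.004
gripper_force: 0.0
```

```bash
python3 pick.py r .448 .073 w10
python3 - <<'E'
from h import *
D=np.load('pics/w10.png.pose.npy'); W=wload('w10.png',D[:,:3],D[:,3])
m=mask(W,'r'); o=W[0]['color'][:,:,::-1].copy(); f=fit([W],'r',(.448,.073),104,1); Q=R.from_euler('z',f[2],degrees=True).as_matrix()
for q in parts(f[3],3): cv2.polylines(o,[cv2.convexHull(np.round(proj(W,q@Q.T+[f[0],f[1],0])).astype(np.int32).reshape(-1,1,2))],True,(0,255,255),1)
c=np.vstack([o,cv2.imread('pics/w10_s.png')]); cv2.imwrite('pics/c2.png',cv2.resize(c,(400,600),interpolation=cv2.INTER_AREA))
E
```

```text
right [  0.435    0.1265 106.1393   5.5135   1.4031]
tcp [0.458  0.0319 0.222 ] heading 105.67 t 38.3833
shift units [-0.44  2.13] z -6.62 turn units 0.09
```

View pics/c2.png

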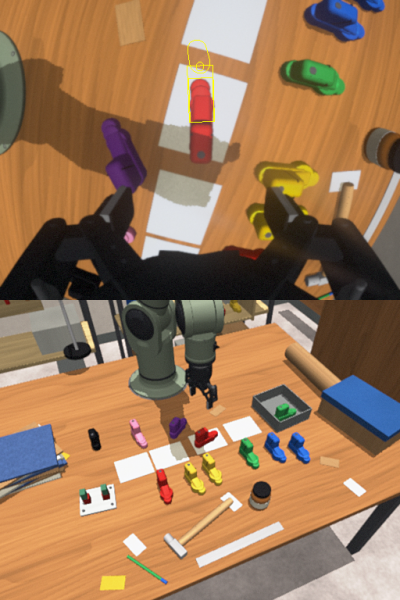

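The mask broke at the shadow. By eye, red spans v≈102–207 at u≈257, as in the earlier grasps, so it is centred. The scene half shows green in the bin and both pairs standing. I'll refit with a looser mask.

```bash
python3 - <<'E'
import h
from h import *
D=np.load('pics/w10.png.pose.npy'); W=wload('w10.png',D[:,:3],D[:,3])
for lo in (25,15):
    h.HS['r']=((-8,150,lo),(7,255,255)); f=fit([W],'r',(.446,.073),104,1); print(f.round(4))
E
sed -i "s/'r':((-6,140,50),(6,255,255))/'r':((-8,150,20),(7,255,255))/" h.py
```

```text
[  0.43     0.1254 110.3386  24.3262   1.4661]
[  0.43     0.1254 110.3386  24.3262   1.4661]
```

Run:
```python
import h
from h import *
D=np.load('pics/w10.png.pose.npy'); W=wload('w10.png',D[:,:3],D[:,3]); hs=cv2.cvtColor(W[0]['color'],cv2.COLOR_RGB2HSV)
print([tuple(map(int,hs[v,257])) for v in range(95,215,8)])
h.HS['r']=((-9,100,20),(9,255,255)); m=mask(W,'r')
sub=m[95:215,230:285]; v,u=np.nonzero(sub); u+=230; v+=95; print(len(u),u.min(),u.max(),v.min(),v.max())
n,l,st,ce=cv2.connectedComponentsWithStats(m.astype(np.uint8)); print(st[st[:,4]>100])
P=lambda a,z: wback(W,a,z)[0,:2].round(4)
print('toe tip',P((257,v.min()),.01),'heel top',P((257,v.max()),.075))
```

```text
[(110, 7, 229), (1, 173, 223), (1, 167, 223), (1, 166, 224), (0, 176, 219), (0, 174, 221), (1, 180, 221), (1, 183, 221), (0, 156, 149), (1, 181, 223), (2, 159, 149), (1, 157, 148), (2, 160, 143), (6, 40, 90), (4, 149, 128)]
2780 243 273 101 209
[[     0      0    512    384 192344]
 [   243    101     31    109   2780]
 [   285    315     53     20    449]]
toe tip [0.4395 0.1091] heel top [0.4674 0.0087]
```

Ball at about (0.449, 0.074), so the needed shift is about 2 mm. Grasp red.

Call:
{"api": "carry_out", "payload": {
  "plan": [
    [1,[0.1,0,-1.2],[0,0,0]],
    [1,[0.1,0,-2.6],[0,0,0]],
    [1,[0.1,0,-4],[0,0,0]],
    [1,[0.1,0,-5.2],[0,0,0]],
    [1,[0.1,0,-6.2],[0,0,0]],
    [1,[0.1,0,-6.63],[0,0,0]],
    [1,[0.1,0,-6.63],[0,0,0]],
    [-1,[0.1,0,-6.63],[0,0,0]],
    [-1,[0.1,0,-6.63],[0,0,0]],
    [-1,[0.1,0,-6.63],[0,0,0]],
    [-1,[0.1,0,-6.63],[0,0,0]],
    [-1,[0.1,0,-6.63],[0,0,0]]
  ],
  "grip_force": 40
}}

```text
time_s: 39.48
eef_pos: [0.4611, 0.0322, 0.0572]
eef_rot: [0.0, 0.603, 0.798, 0.001]
wrist_force: [-2.2, 2.3, 24.6]
width: 0.329
gripper_force: 37.5
```

Call:
{"api": "carry_out", "payload": {
  "plan": [
    [-1,[0,0,0],[0,0,0]],
    [-1,[0,0,0],[0,0,0]],
    [-1,[0,0,0],[0,0,0]],
    [-1,[0,0,0.5],[0,0,0]],
    [-1,[0,0,1.5],[0,0,0]],
    [-1,[0,0,3],[0,0,0]],
    [-1,[0,0,4.5],[0,0,0]],
    [-1,[0,0,6],[0,0,0]],
    [-1,[0,0,7],[0,0,0]],
    [-1,[0,0,7.5],[0,0,0]],
    [-1,[0,0,7.5],[0,0,0]]
  ]
}}

```text
time_s: 40.4
eef_pos: [0.4615, 0.0322, 0.2465]
eef_rot: [0.001, 0.603, 0.798, 0.002]
wrist_force: [0.3, -0.3, -2.0]
width: 0.328
gripper_force: 40.6
```

Call:
{"api": "carry_out", "payload": {
  "plan": [
    [-1,[0.1,-0.8,0],[0,0,-1.4]],
    [-1,[0.2,-2,0],[0,0,-2.8]],
    [-1,[0.4,-3.2,0],[0,0,-4.2]],
    [-1,[0.5,-4.4,0],[0,0,-5.6]],
    [-1,[0.7,-5.6,0],[0,0,-7]],
    [-1,[0.8,-6.8,0],[0,0,-8.4]],
    [-1,[1,-8,0],[0,0,-9.8]],
    [-1,[1.1,-9.2,0],[0,0,-11.2]],
    [-1,[1.3,-10.4,0],[0,0,-12.6]],
    [-1,[1.4,-11.6,0],[0,0,-14]],
    [-1,[1.6,-12.8,0],[0,0,-15.4]],
    [-1,[1.8,-14,0],[0,0,-16.8]]
  ]
}}

```text
time_s: 41.4
eef_pos: [0.5053, -0.3193, 0.2427]
eef_rot: [-0.0, 0.982, 0.186, -0.0]
wrist_force: [1.5, 0.6, -0.9]
width: 0.323
gripper_force: 40.5
```

Call:
{"api": "carry_out", "payload": {
  "plan": [
    [-1,[0.2,-1.2,0],[0,0,-1.4]],
    [-1,[0.44,-2.4,0],[0,0,-2.8]],
    [-1,[0.44,-3.2,0],[0,0,-4.2]],
    [-1,[0.44,-3.2,0],[0,0,-5.6]],
    [-1,[0.44,-3.2,0],[0,0,-5.8]],
    [-1,[0.44,-3.2,0],[0,0,-5.8]],
    [-1,[0.44,-3.2,0],[0,0,-5.8]],
    [-1,[0.44,-3.2,0],[0,0,-5.8]],
    [-1,[0.44,-3.2,0],[0,0,-5.8]],
    [-1,[0.44,-3.2,0],[0,0,-5.8]]
  ]
}}

```text
time_s: 42.23
eef_pos: [0.5168, -0.3976, 0.244]
eef_rot: [-0.0, 0.998, -0.062, 0.0]
wrist_force: [0.7, 0.2, -1.6]
width: 0.32
gripper_force: 40.5
```

```bash
python3 gauge.py r w11
```

```text
tcp [ 0.5168 -0.3976  0.244 ] heading -7.08 t 42.2333 w 0.32
held [ 0.5606 -0.4012 -4.7258 29.6823  0.185 ]
[[-57.5, 60.7], [-57.1, 61.6], [-57.9, 61.5], [-57.8, 61.3], [-57.4, 61.1], [-57.1, 61.0], [-57.0, 60.9], [-57.9, 60.8]]
gauge [ 0.5617 -0.4037]
in gauge frame: ball(fit) [-1.5  2.4] ball(tcp) [-2.3  0.5]
```

Call:
{"api": "carry_out", "payload": {
  "plan": [
    [-1,[0.03,-0.03,-1],[0,0,0]],
    [-1,[0.03,-0.03,-2.2],[0,0,0]],
    [-1,[0.03,-0.03,-3.2],[0,0,0]],
    [-1,[0.03,-0.03,-4],[0,0,0]],
    [-1,[0.03,-0.03,-4.2],[0,0,0]],
    [-1,[0.03,-0.03,-4.3],[0,0,0]],
    [-1,[0.03,-0.03,-4.4],[0,0,0]],
    [-1,[0.03,-0.03,-4.5],[0,0,0]],
    [-1,[0.03,-0.03,-4.6],[0,0,0]],
    [-1,[0.03,-0.03,-4.7],[0,0,0]],
    [-1,[0.03,-0.03,-4.8],[0,0,0]]
  ],
  "grip_force": 30
}}

```text
time_s: 43.2
eef_pos: [0.5175, -0.3989, 0.1241]
eef_rot: [0.0, 0.998, -0.063, 0.0]
wrist_force: [0.4, -0.4, -1.7]
width: 0.325
gripper_force: 40.4
```

Call:
{"api": "carry_out", "payload": {
  "plan": [
    [-1,[0,0,-0.1],[0,0,0]],
    [-1,[0,0,-0.2],[0,0,0]],
    [-1,[0,0,-0.35],[0,0,0]],
    [-1,[0,0,-0.5],[0,0,0]],
    [-1,[0,0,-0.6],[0,0,0]],
    [-1,[0,0,-0.7],[0,0,0]],
    [-1,[0,0,-0.8],[0,0,0]],
    [-1,[0,0,-0.9],[0,0,0]],
    [-1,[0,0,-0.98],[0,0,0]],
    [-1,[0,0,-0.98],[0,0,0]]
  ]
}}

```text
time_s: 44.03
eef_pos: [0.5172, -0.3987, 0.0988]
eef_rot: [-0.0, 0.998, -0.063, -0.0]
wrist_force: [0.0, -0.0, -1.3]
width: 0.321
gripper_force: 40.4
```

Call:
{"api": "carry_out", "payload": {
  "plan": [
    [-1,[0,0,-0.05],[0,0,0]],
    [-1,[0,0,-0.1],[0,0,0]],
    [-1,[0,0,-0.15],[0,0,0]],
    [-1,[0,0,-0.18],[0,0,0]],
    [-1,[0,0,-0.18],[0,0,0]]
  ]
}}

```text
time_s: 44.45
eef_pos: [0.5173, -0.3988, 0.0946]
eef_rot: [-0.0, 0.998, -0.063, -0.0]
wrist_force: [0.4, -0.4, -2.3]
width: 0.328
gripper_force: 40.4
```

Call:
{"api": "carry_out", "payload": {
  "plan": [
    [-1,[0,0,-0.1],[0,0,0]],
    [-1,[0,0,-0.2],[0,0,0]],
    [-1,[0,0,-0.35],[0,0,0]],
    [-1,[0,0,-0.5],[0,0,0]],
    [-1,[0,0,-0.65],[0,0,0]],
    [-1,[0,0,-0.8],[0,0,0]],
    [-1,[0,0,-0.9],[0,0,0]],
    [-1,[0,0,-0.98],[0,0,0]],
    [-1,[0,0,-1.03],[0,0,0]],
    [-1,[0,0,-1.03],[0,0,0]]
  ]
}}

```text
time_s: 45.28
eef_pos: [0.5172, -0.3988, 0.0688]
eef_rot: [-0.0, 0.998, -0.063, -0.0]
wrist_force: [-0.0, 0.5, -1.0]
width: 0.325
gripper_force: 40.4
```

Call:
{"api": "carry_out", "payload": {
  "plan": [
    [-1,[0,0,-0.04],[0,0,0]],
    [-1,[0,0,-0.08],[0,0,0]],
    [-1,[0,0,-0.1],[0,0,0]],
    [-1,[0,0,-0.1],[0,0,0]]
  ]
}}

```text
time_s: 45.62
eef_pos: [0.5174, -0.399, 0.0673]
eef_rot: [-0.0, 0.998, -0.063, 0.0]
wrist_force: [-2.1, 3.3, 10.7]
width: 0.321
gripper_force: 41.8
```

Red drops to the base too, so it is too narrow. Take it to the free half of the bin.

Call:
{"api": "carry_out", "payload": {
  "plan": [
    [-1,[0,0,0],[0,0,0]],
    [-1,[0,0,0.6],[0,0,0]],
    [-1,[0,0,1.8],[0,0,0]],
    [-1,[0,0,3.2],[0,0,0]],
    [-1,[0,0,4.7],[0,0,0]],
    [-1,[0,0,6.2],[0,0,0]],
    [-1,[0,0.8,7.3],[0,0,0.5]],
    [-1,[0,2,7.4],[0,0,1.5]],
    [-1,[-0.1,3.5,7.4],[0,0,2.8]],
    [-1,[-0.2,5,7.4],[0,0,4]],
    [-1,[-0.3,6.5,7.4],[0,0,5.2]],
    [-1,[-0.4,8,7.4],[0,0,6.5]]
  ],
  "grip_force": 40
}}

```text
time_s: 46.62
eef_pos: [0.5067, -0.1973, 0.2523]
eef_rot: [-0.0, 0.975, 0.221, 0.0]
wrist_force: [1.3, -0.3, -2.0]
width: 0.323
gripper_force: 40.5
```

Call:
{"api": "carry_out", "payload": {
  "plan": [
    [-1,[-0.2,1.5,0],[0,0,1.3]],
    [-1,[-0.4,3,0],[0,0,2.6]],
    [-1,[-0.6,4.5,0],[0,0,3.9]],
    [-1,[-0.8,6,0],[0,0,5.2]],
    [-1,[-1,7.5,0],[0,0,6.4]],
    [-1,[-1.2,9,0],[0,0,7.6]],
    [-1,[-1.4,10.5,0],[0,0,8.8]],
    [-1,[-1.6,12,0],[0,0,10]],
    [-1,[-1.8,13.5,0],[0,0,11.2]],
    [-1,[-2.1,15,0],[0,0,12.4]],
    [-1,[-2.5,16.5,0],[0,0,13.4]],
    [-1,[-3,18,0],[0,0,14.1]]
  ]
}}

```text
time_s: 47.62
eef_pos: [0.432, 0.2525, 0.2525]
eef_rot: [0.0, 0.669, 0.743, 0.001]
wrist_force: [0.6, -0.1, -1.6]
width: 0.322
gripper_force: 40.5
```

Call:
{"api": "carry_out", "payload": {
  "plan": [
    [-1,[-0.6,1.5,0],[0,0,0]],
    [-1,[-1.1,3,0],[0,0,0]],
    [-1,[-1.5,4.5,0],[0,0,0]],
    [-1,[-1.65,5.3,0],[0,0,0]],
    [-1,[-1.65,5.3,0],[0,0,0]],
    [-1,[-1.65,5.3,0],[0,0,0]],
    [-1,[-1.65,5.3,0],[0,0,0]]
  ]
}}

```text
time_s: 48.2
eef_pos: [0.3915, 0.3827, 0.2521]
eef_rot: [0.0, 0.671, 0.742, 0.0]
wrist_force: [0.5, 0.3, -1.1]
width: 0.325
gripper_force: 40.5
```

Run:
```python
from h import *
s=r.read_state(); print(s['time_s'],s['eef_pos'],s['eef_rot'].round(3),s['joint_pos'].round(2),s['width']); wrist('w12.png')
```

```text
48.2 [0.39147901 0.38267727 0.25207315] [0.    0.671 0.742 0.   ] [-1.44  0.51  0.79  1.83 -0.43  0.98 -0.36] 0.3252170612848169
```

View pics/w12.png

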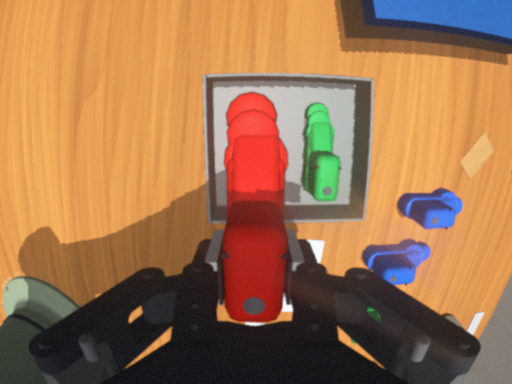

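Wrist view: green stands in the right half of the bin at (321,150), with red over the free left half. Lower and release.

Call:
{"api": "carry_out", "payload": {
  "plan": [
    [-1,[0,0.2,-1],[0,0,0]],
    [-1,[0,0.2,-2.4],[0,0,0]],
    [-1,[0,0.2,-3.8],[0,0,0]],
    [-1,[0,0.2,-5.2],[0,0,0]],
    [-1,[0,0.2,-6.4],[0,0,0]],
    [-1,[0,0.2,-7],[0,0,0]],
    [-1,[0,0.2,-7.3],[0,0,0]],
    [-1,[0,0.2,-7.4],[0,0,0]],
    [-1,[0,0.2,-7.5],[0,0,0]],
    [-1,[0,0.2,-7.5],[0,0,0]]
  ]
}}

```text
time_s: 49.08
eef_pos: [0.3916, 0.3888, 0.0649]
eef_rot: [-0.0, 0.67, 0.742, 0.001]
wrist_force: [-0.2, -0.4, -2.3]
width: 0.325
gripper_force: 40.4
```

Call:
{"api": "carry_out", "payload": {
  "plan": [
    [-0.1,[0,0,0],[0,0,0]],
    [-0.1,[0,0,0],[0,0,0]],
    [-0.1,[0,0,0],[0,0,0]],
    [-0.1,[0,0,0],[0,0,0]],
    [-0.1,[0,0,0.8],[0,0,0]],
    [-0.1,[0,0,2],[0,0,0]],
    [-0.1,[0,0,3.5],[0,0,0]],
    [-0.1,[0,0,5],[0,0,0]],
    [-0.1,[0,0,6.5],[0,0,0]],
    [-0.1,[0,0,7.5],[0,0,0]],
    [-0.1,[0,0,8],[0,0,0]],
    [-0.1,[0,0,8],[0,0,0]]
  ]
}}

```text
time_s: 50.08
eef_pos: [0.3918, 0.3893, 0.267]
eef_rot: [-0.0, 0.67, 0.742, 0.002]
wrist_force: [0.4, -0.1, 0.6]
width: 0.452
gripper_force: 0.0
```

Call:
{"api": "carry_out", "payload": {
  "plan": [
    [0,[1,-1.5,0.5],[0,0,0]],
    [0,[1.5,-3,0.5],[0,0,0]],
    [0,[2,-4.5,0.5],[0,0,0]],
    [0,[2.5,-6,0.5],[0,0,0]],
    [0,[3,-7.5,0.5],[0,0,0]],
    [0,[3,-9,0.5],[0,0,0]],
    [0,[3,-10.5,0.5],[0,0,0]],
    [0,[3,-12,0.5],[0,0,0]],
    [0,[3,-13.5,0.5],[0,0,0]],
    [0,[3,-15,0.5],[0,0,0]],
    [0,[3,-15,0.5],[0,0,0]],
    [0,[3,-15,0.5],[0,0,0]]
  ]
}}

```text
time_s: 51.08
eef_pos: [0.4657, 0.0118, 0.2763]
eef_rot: [-0.0, 0.672, 0.741, -0.0]
wrist_force: [0.2, 0.8, 1.0]
width: 0.5
gripper_force: 0.0
```

Run:
```python
from h import *
t=snap('top','topE.png'); s=snap('scene','sceneE.png'); print(r.read_state()['time_s'])
for n,c,x in [('bl','b',(.632,.349)),('br','b',(.640,.272)),('yl','y',(.637,.010)),('yr','y',(.65,-.067)),('gl','g',(.627,.167)),('rl','r',(.639,-.18))]:
    print(n,fit([t],c,x,6,-1).round(4),fit([s],c,x,6,-1).round(4))
a=t['color'][40:280,60:460,::-1]; b=s['color'][60:290,60:460,::-1]
cv2.imwrite('pics/cE.png',cv2.resize(np.vstack([a,b]),(510,600),interpolation=cv2.INTER_CUBIC))
```

```text
51.1833
bl [ 0.6811  0.3554  8.8154 34.0104  0.4002] [ 0.678   0.358   0.876  39.091   0.2311]
br [ 0.642   0.2715 10.4334 40.0984  0.2725] [ 0.6428  0.2736  2.1962 35.6465  0.2605]
yl [6.3700e-01 6.6000e-03 9.8027e+00 4.6137e+01 1.4330e-01] [6.36900e-01 1.13000e-02 8.31660e+00 4.33454e+01 1.79300e-01]
yr [ 0.6511 -0.0685 11.9452 46.2206  0.1575] [ 0.6515 -0.0647  7.6729 41.4667  0.2025]
gl [ 0.6275  0.1662  8.4947 38.9987  0.2425] [ 0.626   0.1697  1.8555 39.397   0.2382]
rl [ 0.6401 -0.1818 -3.4589 42.9525  0.2203] [ 0.638  -0.1777 -4.171  41.6655  0.1892]
```

View pics/cE.png

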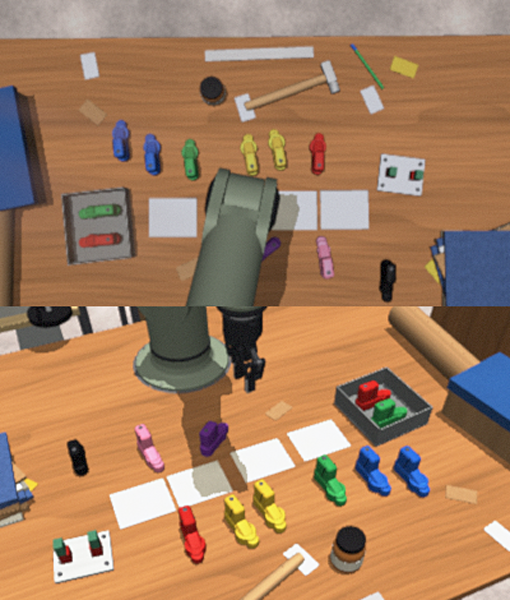

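The blue left has been knocked about 45 mm forward, to around (0.679, 0.357). It still stands upright, but the blue right is no longer level with it. The yellow pair and the bin are fine. I'll re-grasp the blue right and move it level.

Call:
{"api": "carry_out", "payload": {
  "plan": [
    [0.4,[0.3,0.6,-0.5],[0,0,-1.4]],
    [0.4,[0.8,1.4,-1],[0,0,-2.8]],
    [0.4,[1.2,2.3,-1],[0,0,-4.2]],
    [0.4,[1.6,3.2,-1],[0,0,-5.6]],
    [0.4,[2.1,4.1,-1],[0,0,-7]],
    [0.4,[2.6,5,-1],[0,0,-8.4]],
    [0.4,[3.1,5.9,-1],[0,0,-9.8]],
    [0.4,[3.6,6.8,-1],[0,0,-11.2]],
    [0.4,[4.1,7.8,-1],[0,0,-12.6]],
    [0.4,[4.6,8.8,-1],[0,0,-14]],
    [0.4,[5.1,9.8,-1],[0,0,-15.4]],
    [0.4,[5.3,10.3,-1],[0,0,-16.8]]
  ]
}}

```text
time_s: 52.18
eef_pos: [0.5984, 0.2764, 0.25]
eef_rot: [0.0, 0.995, 0.103, -0.001]
wrist_force: [0.2, -0.1, 0.4]
width: 0.705
gripper_force: 0.0
```

Call:
{"api": "carry_out", "payload": {
  "plan": [
    [0.4,[0,0,0],[0,0,-1.1]],
    [0.4,[0,0,0],[0,0,-1.1]],
    [0.4,[0,0,0],[0,0,-1.1]],
    [0.4,[0,0,0],[0,0,-1.1]],
    [0.4,[0,0,0],[0,0,-1.1]]
  ]
}}

```text
time_s: 52.6
eef_pos: [0.5983, 0.2711, 0.2517]
eef_rot: [-0.0, 0.998, 0.056, -0.0]
wrist_force: [-0.3, -1.1, 1.0]
width: 0.702
gripper_force: 0.0
```

Run:
```python
from h import *
s=r.read_state(); A,p=wpose(); W=wrist('w13.png'); ty=np.degrees(np.arctan2(A[1,1],A[0,1]))
print(s['time_s'],'tcp',p.round(4),'heading',round(ty+90,2),s['width'])
for n,x,sd in (('left',(.679,.357),-1),('right',(.642,.272),1)):
    f=fit([W],'b',x,6,sd); print(n,f.round(4))
    a=np.radians(f[2]); print((f[:2]-.0425*np.array([np.cos(a),np.sin(a)])-p[:2])/.025, (f[:2]+.08*np.array([np.sin(a),-np.cos(a)])).round(4))
```

```text
52.6 tcp [0.5983 0.2711 0.2517] heading 6.45 0.702085784976629
left [ 0.6794  0.3594  9.6184 40.6377  0.3241]
[1.56674348 3.24746754] [0.6928 0.2805]
right [ 0.6407  0.2731  7.1952 43.4282  0.1871]
[ 0.00945108 -0.13543518] [0.6508 0.1937]
```

Call:
{"api": "carry_out", "payload": {
  "plan": [
    [0.4,[0,-0.1,-1.4],[0,0,0]],
    [0.4,[0,-0.1,-2.8],[0,0,0]],
    [0.4,[0,-0.1,-4.2],[0,0,0]],
    [0.4,[0,-0.1,-5.6],[0,0,0]],
    [0.4,[0,-0.1,-6.8],[0,0,0]],
    [0.4,[0,-0.1,-7.5],[0,0,0]],
    [0.4,[0,-0.1,-7.75],[0,0,0]],
    [0.4,[0,-0.1,-7.75],[0,0,0]],
    [-1,[0,-0.1,-7.75],[0,0,0]],
    [-1,[0,-0.1,-7.75],[0,0,0]],
    [-1,[0,-0.1,-7.75],[0,0,0]],
    [-1,[0,-0.1,-7.75],[0,0,0]]
  ],
  "grip_force": 40
}}

```text
time_s: 53.65
eef_pos: [0.5993, 0.2689, 0.0596]
eef_rot: [-0.001, 0.998, 0.055, 0.001]
wrist_force: [-1.3, 0.1, 7.3]
width: 0.323
gripper_force: 39.4
```

Call:
{"api": "carry_out", "payload": {
  "plan": [
    [-1,[0,0,0],[0,0,0]],
    [-1,[0,0,0],[0,0,0]],
    [-1,[0,0,0],[0,0,0]],
    [-1,[0,0,0.5],[0,0,0]],
    [-1,[0,0,1],[0,0,0]],
    [-1,[0.5,0.1,1.3],[0,0,0]],
    [-1,[1,0.2,1.3],[0,0,0]],
    [-1,[1.5,0.3,1.3],[0,0,0]],
    [-1,[1.85,0.3,1.3],[0,0,0]],
    [-1,[1.85,0.3,1.3],[0,0,0]],
    [-1,[1.85,0.3,1.3],[0,0,0]],
    [-1,[1.85,0.3,1.3],[0,0,0]]
  ]
}}

```text
time_s: 54.65
eef_pos: [0.6445, 0.2762, 0.0911]
eef_rot: [-0.0, 0.998, 0.055, 0.0]
wrist_force: [-0.3, 0.6, -1.3]
width: 0.318
gripper_force: 39.9
```

Call:
{"api": "carry_out", "payload": {
  "plan": [
    [-1,[0,0,-0.6],[0,0,0]],
    [-1,[0,0,-1],[0,0,0]],
    [-1,[0,0,-1.2],[0,0,0]],
    [-1,[0,0,-1.26],[0,0,0]],
    [-1,[0,0,-1.29],[0,0,0]],
    [-1,[0,0,-1.29],[0,0,0]],
    [0.2,[0,0,-1.29],[0,0,0]],
    [0.2,[0,0,-1.29],[0,0,0]],
    [0.2,[0,0,-1.29],[0,0,0]],
    [0.2,[0,0,-1.29],[0,0,0]]
  ]
}}

```text
time_s: 55.48
eef_pos: [0.6447, 0.2761, 0.0576]
eef_rot: [0.0, 0.998, 0.055, -0.0]
wrist_force: [0.1, -0.0, -0.9]
width: 0.601
gripper_force: 0.0
```

Call:
{"api": "carry_out", "payload": {
  "plan": [
    [0.2,[0,0,0.8],[0,0,0]],
    [0.2,[0,0,2],[0,0,0]],
    [0.2,[0,0,3.5],[0,0,0]],
    [0.2,[0,0,5],[0,0,0]],
    [0.2,[0,0,6.5],[0,0,0]],
    [0.2,[0,0,7.8],[0,0,0]],
    [0.2,[-1,-1,7.8],[0,0,0]],
    [0.2,[-2,-2.4,7.8],[0,0,0]],
    [0.2,[-3,-3.8,7.8],[0,0,0]],
    [0.2,[-3,-5,7.8],[0,0,0]],
    [0.2,[-3,-5,7.8],[0,0,0]],
    [0.2,[-3,-5,7.8],[0,0,0]]
  ]
}}

```text
time_s: 56.48
eef_pos: [0.5698, 0.1499, 0.2535]
eef_rot: [-0.0, 0.999, 0.054, 0.0]
wrist_force: [0.6, 1.4, -0.8]
width: 0.603
gripper_force: 0.0
```

Run:
```python
from h import *
t=snap('top','topF.png'); s=snap('scene','sceneF.png'); W=wrist('w14.png'); st=r.read_state(); print(st['time_s'],st['eef_pos'].round(3),st['width'])
for n,c,x,sd in [('bl','b',(.679,.358),-1),('br','b',(.687,.280),1),('yl','y',(.637,.010),-1),('yr','y',(.65,-.067),1),('gl','g',(.627,.167),-1),('rl','r',(.639,-.18),-1),('bin g','g',(.464,.435),1),('bin r','r',(.387,.427),1)]:
    b=n[:3]=='bin'; o=[]
    for I in (t,s,W):
        try: o.append(fit([I],c,x,96 if b else 6,sd,z=.005*b).round(3).tolist())
        except Exception as e: o.append(str(e)[:30])
    print(n,*o)
```

```text
56.6333 [0.57  0.152 0.253] 0.5963241646134193
bl [0.68, 0.356, 9.672, 35.774, 0.557] [0.676, 0.358, 12.571, 38.221, 0.614] [0.679, 0.36, 11.807, 37.456, 0.509]
br [0.711, 0.291, 46.443, 3.518, 2.218] [0.685, 0.281, 0.719, 38.998, 0.605] [0.686, 0.283, 10.651, 38.416, 0.428]
yl [0.637, 0.006, 9.558, 47.158, 0.136] [0.638, 0.011, 8.379, 42.541, 0.162] [0.638, 0.01, 7.508, 42.374, 0.155]
yr [0.651, -0.07, 10.157, 46.76, 0.133] [0.651, -0.065, 6.849, 42.371, 0.172] [0.652, -0.066, 9.572, 42.061, 0.15]
gl [0.436, 0.202, 158.444, -9.797, 1.0] [0.626, 0.17, 1.765, 39.323, 0.247] [0.626, 0.17, 6.46, 43.436, 0.175]
rl [0.64, -0.182, -0.943, 43.088, 0.215] [0.637, -0.178, -4.225, 41.988, 0.195] [0.639, -0.189, -2.653, 17.418, 0.534]
bin g [0.465, 0.457, 89.501, 19.251, 0.891] [0.459, 0.438, 100.549, 33.953, 0.355] [0.463, 0.438, 98.659, 36.341, 0.259]
bin r [0.386, 0.444, 93.563, 26.038, 5.78] [0.379, 0.435, 103.462, 31.519, 0.387] [0.384, 0.438, 100.931, 31.925, 0.238]
```

Run:
```python
from h import *
D=np.load('pics/w14.png.pose.npy'); W=wload('w14.png',D[:,:3],D[:,3]); s=np.load('pics/sceneF.png.npy',allow_pickle=True).item()
for I in (W,s):
    m=mask(I,'b').astype(np.uint8)
    def cost(p):
        g=np.zeros_like(m); 
        for q,sd in ((p[:3],-3),(p[3:],3)):
            Q=R.from_euler('z',q[2],degrees=True).as_matrix()
            for k in parts(44,sd): cv2.fillConvexPoly(g,cv2.convexHull(np.round(proj(I,k@Q.T+[q[0],q[1],0])*16).astype(np.int32).reshape(-1,1,2)),1,shift=4)
        roi=cv2.dilate(g0,np.ones((15,15)))>0
        return ((g!=m)&roi).sum()/max(g0.sum(),1)
    p0=np.array([.679,.358,6,.686,.281,6.]); g0=np.zeros_like(m)
    for q in (p0[:3],p0[3:]):
        for k in parts(46,0): cv2.fillConvexPoly(g0,cv2.convexHull(np.round(proj(I,k+[q[0],q[1],0])).astype(np.int32).reshape(-1,1,2)),1)
    sim=np.vstack([p0]+[p0+d for d in np.diag([.01,.01,8,.01,.01,8])])
    o=minimize(cost,p0,method='Nelder-Mead',options=dict(initial_simplex=sim,maxiter=600,xatol=1e-4,fatol=1e-4)); print(o.x.round(3),round(o.fun,3))
```

```text
[ 0.679  0.36  10.466  0.686  0.282 10.784] 0.333
[ 0.673  0.358 13.627  0.685  0.285  3.984] 0.214
```

```bash
python3 -c "
from rig import ticket; print(ticket.finish_job())"
```

```text
the job is handed in; nothing more can be done
None
```

I handed the job in but got no verdict back: blue and yellow right lasts gauged sound and stand beside their left mates, and green and red were too narrow and are in the reject bin; the blue left was knocked forward mid-run, so I moved the blue right level with it again (checked by measurement only).

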